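# Clip the lens on the boom and draw it out over the dish

## Task

Squeeze the handles of the clip-on lens lying on the bench, clip it level onto the steel post at the tip of the parked boom with the lens on the side where the petri dish lies, and let go of it. Then take the boom by its grip, squeezing in the orange lock button to release it, and draw it out until the pointer on the scale is level with the red cursor, which brings the lens over the dish. The boom springs back by itself, so finish while still holding the grip with the boom at the mark; leave the dish, forceps and dropper bottle where they are.

Things in the scene. Friction and masses are not known exactly. Their poses are not given: they have to be found in the camera images.
- lens_stand: Fixed lens stand: dark foot 170x130x16 mm, column, level square aluminium sleeve on top (40 mm wide, z 102-138 mm; x -70 to +116 mm). Origin on the bench under the column; z up. The boom runs out of the sleeve along the stand's -x, towards the robot; y is left seen from the robot. White scale on the sleeve's top, tick every 5 mm, rising towards the mouth.
- lens_clip: Loose clip-on lens, blue and black, 0.06 kg, lying on its side: sprung clip 28 mm high (z 0-28), jaws to +x (tips 41 mm from the pivot), two thumb handles to -x (ends 64 mm behind), lens ring 60 mm across (z 0-8) on its -y side. Origin on the pivot axis at the underside, z up; at rest x is the clip's centre line. It is the lens half: at jaw opening q it is turned -q/2 from the centre line.
- clip_jaw (a joint): Jaw opening, rad: 0 at rest, 0.18 shut on the 10 mm post (jaws parallel), 0.68 at the firm stop (jaws gape 26 mm at the bite). Sprung shut. Squeeze the handles along y 45 mm behind the pivot: there 50 mm over their outsides at rest (60 mm at the ends), 42 mm on the post, 20 mm and parallel at the stop; 10 to 16 N does it.
- clip_bite (a point): Where the post should sit between the rubber jaws: on the centre line 31 mm ahead of the pivot, 14 mm above the clip's underside (fixed to the lens half, exact when the clip is shut on the post).
- lens_centre (a point): Centre of the lens, fixed to the lens half; 71 mm from the pivot, on the clip's -y side.
- boom_post: Upright square steel post, 10x10 mm, faces square to the boom, on the boom's tip, 110 mm outside the sleeve's mouth when parked; bare from z 134 to 175 mm. The clip goes on it level, centre line along the boom, pushed on from the tip side with its jaws pointing to the stand's +x, so the lens comes on the stand's -y side. Origin as the stand's, moved out with the boom.
- post_middle (a point): Middle of that post, 154 mm above the bench: the clip's bite belongs here.
- boom_grip: Dark grip block on the boom between sleeve and post: 34 mm along the boom, 32 mm high (z 103-135), 36 mm wide with the button. Origin as the stand's, moved out with the boom; take the place from point grip_centre.
- grip_centre (a point): Centre of the grip (and of its button) 39 mm outside the sleeve's mouth when parked, 120 mm above the bench: hold it here between two fingers closing along the stand's y; the outsides are 18 mm to either side.
- lock_button (a joint): Travel of the orange lock button, m: 0 out, 0.005 fully in (flush in the grip). It is the grip's +y side face, 26 x 22 mm, pressed in towards -y by 0.8 to 2 N; squeezing the grip between the fingers presses it. The latch it draws in holds the boom only in the parked position.
- button_face (a point): Middle of the button's face.
- boom (a joint): How far the boom is drawn out, m: 0 parked and latched, up to 0.135. A spring of 5 N (parked) to 6 N draws it home when let go.
- cursor (a joint): Where the red cursor (8x12 mm, white line) is set on the scale, m from the scale's zero (0.07 to 0.11): the black pointer, which moves with the boom on top of the sleeve and starts at zero, is level with it when joint boom equals this. Held by friction; leave it.
- dish: Loose shut petri dish with the specimen, 90 mm diameter, 15 mm high, on the bench below the place where the lens will come. Origin at the centre of its underside.
- tweezers: Loose steel forceps lying on the bench, 124 x 12 x 9 mm, in front of the tall fixed white microscope (0.4 m high, about x 0.48 to 0.75, y -0.10 to 0.17) that stands between the clip's place and the stand: carry the clip past on its near side. Origin at the middle of the underside.
- amber_bottle: Loose amber dropper bottle standing left of the stand, 36 mm diameter, 113 mm high. Origin at the centre of its underside.
- sleeve_mouth (a point): Centre of the sleeve's mouth, 120 mm above the bench, on the boom's axis.
- grip_target (a point): The point where grip_centre is when the pointer is exactly level with the red cursor (grip_centre's parked place shifted out along the boom by the cursor's setting).

How it is judged (in metres and radians):
On the way, in this order (a step that is already met when the one before it is completed fails the run):
1. the lens clip is shut on the post of the parked boom, lens level, and let go (distance between clip_bite and post_middle below 0.013 m and value of joint clip_jaw between 0.1 and 0.27 rad and contact force between lens_clip and boom_post above 1 N and contact force between lens_clip and the fingers below 0.1 N and angle between lens_clip's own z axis and vertical below 0.15 rad and value of joint boom below 0.01 m), for 0.2 s.
2. the boom's grip is held with its lock button squeezed in (value of joint lock_button above 0.004 m and contact force between the fingers and boom_grip above 3 N), for 0.1 s.
At the end, for the whole second after the job is handed in: Boom held by its grip (over 3 N), still, pointer within 4 mm of the red cursor's line; clip untouched by the robot, its bite within 13 mm of the post's middle, lens level within 0.15 rad and within 40 mm of the dish's centre seen from above (x of grip_centre in the frame of grip_target between -0.004 and 0.004 m and velocity of joint boom between -0.01 and 0.01 m/s and contact force between the fingers and boom_grip above 3 N and contact force between lens_clip and boom_post above 1 N and contact force between lens_clip and the arm below 0.1 N and contact force between lens_clip and the fingers below 0.1 N and distance between clip_bite and post_middle below 0.013 m and angle between lens_clip's own z axis and vertical below 0.15 rad and horizontal distance between lens_centre and dish below 0.04 m); the arm keeps its last pose, push and grip.
It fails at once if the petri dish is displaced by more than 15 mm (distance of dish from where it was at the start of the episode above 0.015 m).
It fails at once if the forceps are displaced by more than 20 mm (distance of tweezers from where it was at the start of the episode above 0.02 m).
It fails at once if the dropper bottle is displaced by more than 20 mm or tipped (distance of amber_bottle from where it was at the start of the episode above 0.02 m or angle between amber_bottle's own z axis and vertical above 0.4 rad).
It also fails if it takes over 58 s, if anything falls off the work surface, if the arm or the gripper's body presses on something with over 40 N, if the wrist force passes 120 N, or if a joint passes its speed limit or range.

## Robot

A 6-joint arm with a two-finger parallel gripper is mounted at the origin on a cart in front of the work surface, level with it; the furniture and walls round the work are solid. World frame = base frame: x ahead of the robot, y to its left, z up, the work surface at z = 0. Lengths are in m, angles in degrees, forces in N, time in s.
With the tool pointing down it reaches from about 0.3 to 0.75 m from the base axis. Payload 8.5 kg.
Tool frame: the origin (TCP) lies on the mounting face of the last link; the fingertips stand 173 mm ahead of it and the grasp point (between the pads) lies 155 mm ahead of it (env.tips_ahead is the distance from the TCP to the fingertips, in m); x points along the fingers, z is the direction in which the jaws open and shut, and the axes are right-handed (so a half turn about x gives the same grasp; the last joint's range is limited). The gripper opens to 85 mm and grips with 20 to 120 N. Pads are 22 mm wide; open, the fingers measure 114 mm over their backs; the gripper's body (76 mm by 85 mm) begins 54 mm behind the grasp point. The pads swing forward as they close: fully open they stand 13 mm farther back than shut.
Start: joints at [56.763, 21.807, 74.336, -0, 83.858, -12.336], TCP at [0.196, 0.514, 0.405] pointing down, gripper open.
Joint ranges: [-178.18, 178.18], [-50.72, 133.34], [12.68, 142.11], [-81.47, 261.47], [9.98, 163.14], [-165.26, 165.26]. Speed limits (degrees/s): [136.94, 136.94, 180, 180, 180, 180].

## Interface

Orientations are given as a 3x3 rotation matrix whose columns are the frame's x, y, z axes.
In Python, from rig import env, optics gives the robot as it stands.
- The arm moves only by the shell command python3 -m inch 'ROWS' [FORCE]. ROWS is JSON, a list of rows, each a list of 3 entries, a list of its own where there are three numbers: the closure, from -1 (fully open) to 1 (shut), then the shift along the tool's x, y, z in units of 30 mm (1.0 is 30 mm), then the turn about the tool's x in units of 5 degrees (1.0 is 5 degrees). In form: [[hand, [x, y, z], yaw], ...]. A call has exactly 8 rows; each row shifts and turns the commanded pose from where the row before left it, along the tool's axes as they then stand; what a row does not reach is not made up. A row lasts 1/12 s, in which the tool goes at most 41.7 mm and 7.16 degrees, less where a joint would pass 70% of its speed; a pose out of reach is approached as far as the arm can. A call is refused whole if a number of a shift passes 1 or a number of a turn 1, either way. A call with a gripper value outside its range is refused whole. The fingers move at their own pace and stop on an object; FORCE is the grip in N (left out, the last holds). Time passes only in rows, so rows that do not move let the fingers close, or fill a call up. It gives the time, the measured TCP pose, the force and the opening at its end, in the units of the state.
- env.observe(): the state, without advancing time (a new reading comes with each control period).
- optics.get_image(name): name is "side" or "top" or "wrist"; returns the picture (480x640x3 uint8, red, green, blue); there is no depth.
- optics.camera_params(name): a dict with "fx", "fy", "cx", "cy" (pixels), "k1" (the pictures are not rectified: a ray, as slopes to the right and down, at radius r is drawn at 1 + k1 r^2 times it, then the intrinsics apply), "xyz" and "rotation" of the camera in the world. Camera axes: x right, y down, z forward; pixel columns grow to the right and rows downward; lengths in m; the calibration is good to about 2 mm. A picture is of the moment at which its call begins: read the wrist's pose just before it. camera_params takes no time and is no camera call; for the wrist camera it gives the pose at the moment of the call.
- env.close_job(): hands the job in, once; it reports no verdict.
The state is a dict: "time_s": time; "q": joint angles; "qvel": joint speeds; "joint_efforts": joint torques, N m; "position": TCP position; "tool_rot": TCP orientation; "ft_force": force on the tool from outside, world axes, zero at the start; "wrist_torque": the same for the moment, N m; "grip_width": finger opening in m.
Only numpy, scipy, OpenCV 4.12 (cv2) and the standard library are available. Lean on these libraries where they do the work, as an engineer would, in place of code of your own. Each camera call takes 0.05 s, during which the arm holds its last target.

## Working session

There is one attempt and no reset: what is moved stays moved. The work goes in short steps, Python scripts to look and compute and a shell command to move; the robot and the scene stay as the last step left them, time stands still between calls to the robot, and variables do not carry over. Pictures are saved under pics/ and viewed, and the job is handed in when it is done.

```bash
ls; mkdir -p pics
python3 - <<'E'
from rig import env, optics
import cv2
s=env.observe();print(s)
for n in ("side","top","wrist"):
    print(n,optics.camera_params(n))
    cv2.imwrite(f"pics/{n}0.png",optics.get_image(n)[:,:,::-1])
E
```

```text
pics
{'time_s': 0.0, 'q': array([ 5.67644086e+01,  2.18402742e+01,  7.43848067e+01,  3.32399365e-04,
        8.38599423e+01, -1.23361577e+01]), 'qvel': array([ 0.04127639,  0.08669096,  0.04903151,  0.06212137,  0.01119611,
       -0.07596346]), 'joint_efforts': array([-3.41569676e-04, -4.48457479e+01, -2.31289333e+01, -2.09406380e-04,
        4.68676037e-03, -3.02774288e-05]), 'position': array([0.19617739, 0.51376892, 0.404118  ]), 'tool_rot': array([[-8.18144233e-04, -9.34207646e-01,  3.56728756e-01],
       [-1.23803770e-03,  3.56729548e-01,  9.34206881e-01],
       [-9.99998899e-01,  3.22672323e-04, -1.44844051e-03]]), 'ft_force': array([ 0.22677555, -0.04019942,  0.28928178]), 'wrist_torque': array([ 0.00916604,  0.00592813, -0.01512406]), 'grip_width': 0.08538012867265378}
side {'fx': 471.7277107549587, 'fy': 471.7277107549587, 'cx': 322.02668731681337, 'cy': 237.23873642812595, 'k1': -0.125555928047949, 'xyz': array([0.53911372, 0.9665284 , 0.7767762 ]), 'rotation': array([[-0.99905607,  0.03967683, -0.01768378],
       [ 0.03781647,  0.59409298, -0.80350696],
       [-0.0213748 , -0.80341725, -0.59503264]])}
top {'fx': 483.70682999764296, 'fy': 483.70682999764296, 'cx': 312.1406971753175, 'cy': 234.34970810137656, 'k1': -0.008813984932195436, 'xyz': array([0.37280264, 0.16998767, 1.25078215]), 'rotation': array([[-0.0232402 , -0.98953311,  0.14242233],
       [-0.9975985 ,  0.01365651, -0.06790244],
       [ 0.06524672, -0.14365837, -0.98747412]])}
wrist {'fx': 346.86201026624076, 'fy': 346.86201026624076, 'cx': 319.64991263608135, 'cy': 244.90082443260633, 'k1': -0.046679642223135864, 'xyz': array([0.12661308, 0.54015875, 0.37449673]), 'rotation': array([[ 0.3574255 ,  0.89411677,  0.26981885],
       [ 0.93394   , -0.34164047, -0.10506124],
       [-0.00175598,  0.28954619, -0.95716243]])}
```

View pics/side0.png

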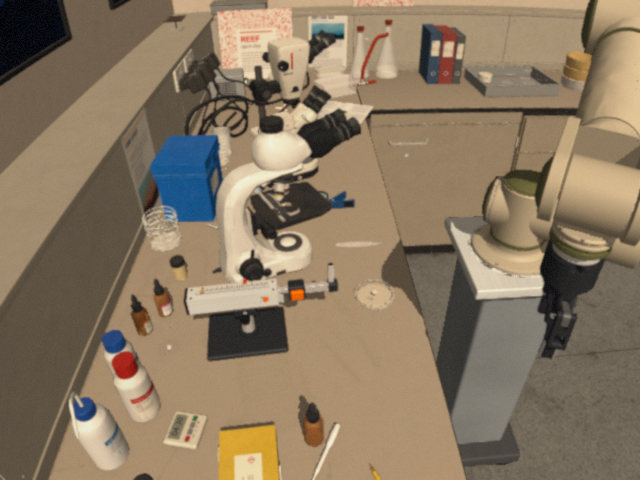

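View pics/top0.png

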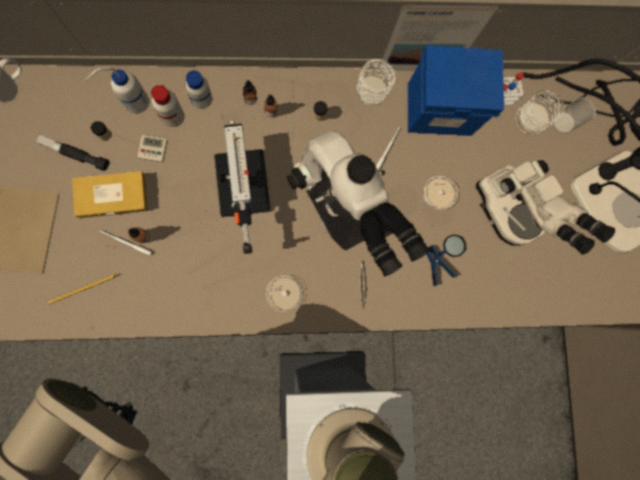

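View pics/wrist0.png

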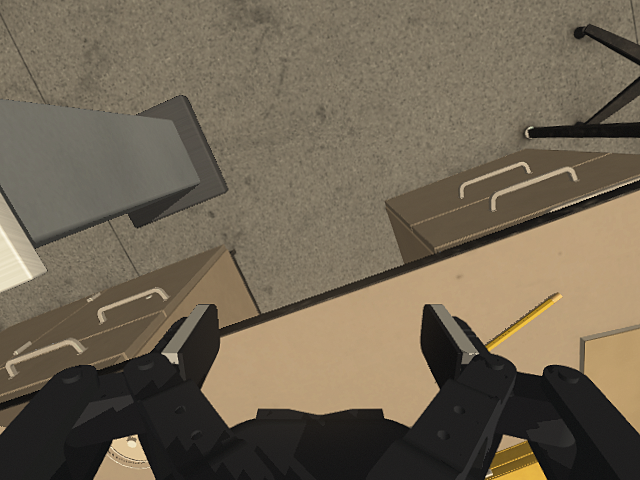

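```bash
cat > h.py <<'E'
import numpy as np, cv2
from rig import env, optics
def ray(p,u,v):
    x=(u-p['cx'])/p['fx'];y=(v-p['cy'])/p['fy']
    a=np.array([x,y])
    b=a.copy()
    for _ in range(30): b=a/(1+p['k1']*(b@b))
    d=np.array(p['rotation'])@np.array([b[0],b[1],1.]);return np.array(p['xyz']),d/np.linalg.norm(d)
def atz(p,u,v,z):
    o,d=ray(p,u,v);return o+d*(z-o[2])/d[2]
def proj(p,X):
    c=np.array(p['rotation']).T@(np.array(X)-p['xyz']);a=c[:2]/c[2]
    a=a*(1+p['k1']*(a@a));return a[0]*p['fx']+p['cx'],a[1]*p['fy']+p['cy']
def tri(l):
    A=np.zeros((3,3));b=np.zeros(3)
    for p,u,v in l:
        o,d=ray(p,u,v);M=np.eye(3)-np.outer(d,d);A+=M;b+=M@o
    X=np.linalg.solve(A,b)
    return X,[np.linalg.norm(np.cross(X-ray(*q)[0],ray(*q)[1])) for q in l]
def crop(src,x0,y0,x1,y1,k,out):
    im=cv2.imread(src)[y0:y1,x0:x1];cv2.imwrite(out,cv2.resize(im,None,fx=k,fy=k,interpolation=cv2.INTER_CUBIC))
E
python3 - <<'E'
from h import *
crop('pics/top0.png',410,220,490,300,7,'pics/tc1.png')
crop('pics/top0.png',200,110,320,320,2.8,'pics/tc2.png')
crop('pics/side0.png',170,240,410,370,3.3,'pics/sc2.png')
crop('pics/side0.png',310,180,370,220,10,'pics/sc1.png')
P=optics.camera_params('top')
print(atz(P,437,258,.02),atz(P,286,293,.0),atz(P,247,247,.15),atz(P,363,285,0),atz(P,137,234,.1))
E
```

```text
[ 0.48359771 -0.23903697  0.02      ] [0.40217036 0.1547002  0.        ] [0.50452976 0.24354426 0.15      ] [ 0.418456  -0.0453123  0.       ] [0.54531733 0.50430734 0.1       ]
```

View pics/tc1.png

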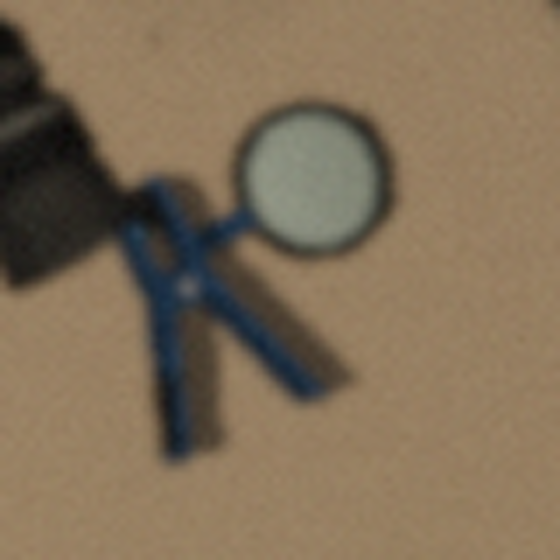

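View pics/tc2.png

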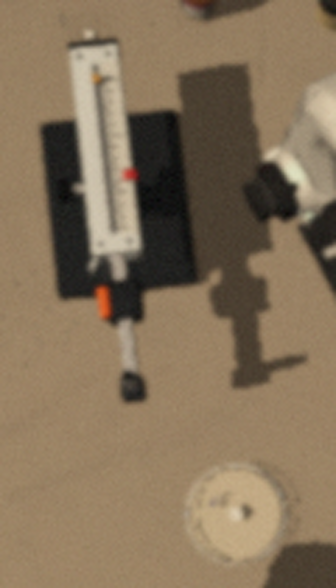

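View pics/sc2.png

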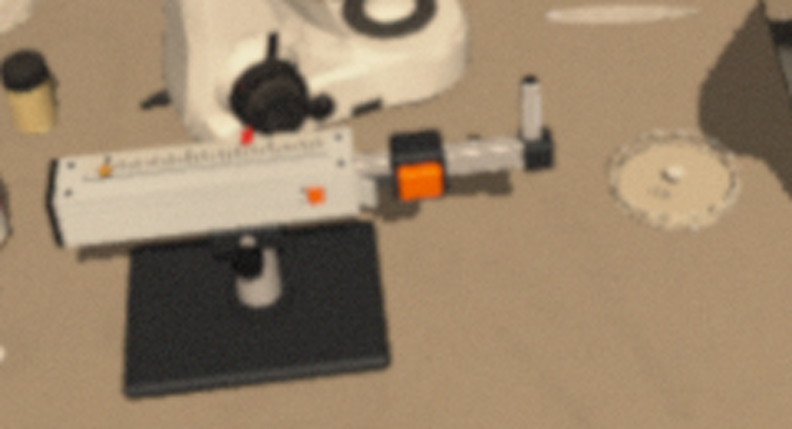

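View pics/sc1.png

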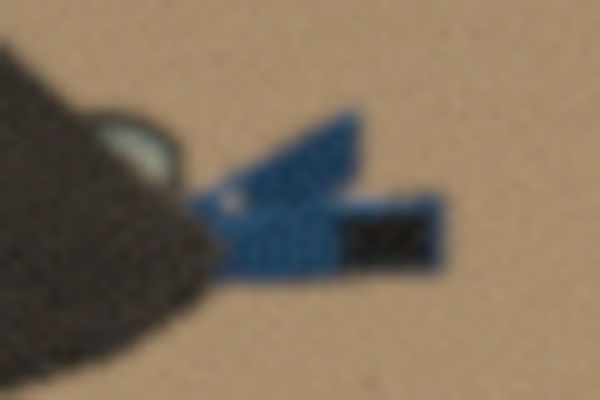

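Run:
```python
from h import *
T=optics.camera_params('top');S=optics.camera_params('side')
def t(n,a,b): X,e=tri([(T,*a),(S,*b)]);print(n,X.round(4),np.round(e,4))
c1=lambda x,y:(410+x/7,220+y/7); c2=lambda x,y:(200+x/2.8,110+y/2.8)
s2=lambda x,y:(170+x/3.3,240+y/3.3); s1=lambda x,y:(310+x/10,180+y/10)
t('pivot',c1(188,285),s1(232,198))
t('handleL end(+y) ',c1(172,455),s1(440,200))
t('handleR end ',c1(318,392),s1(350,115))
print('pivot z.028',atz(T,*c1(188,285),.028),'L',atz(T,*c1(172,458),.028),'R',atz(T,*c1(322,392),.028),'lens',atz(T,*c1(315,178),.008))
t('posttop',c2(132,376),s2(530,78))
t('cursor',c2(130,174),s2(247,137))
t('dish',(200+237/2.8,110+512/2.8),s2(673,175))
t('eyep',(418,250),(352,122)); t('eyep2',(388,265),(352,122))
t('sleeve far L',c2(68,45),s2(50,163));t('sleeve near L',c2(90,252),s2(355,160))
t('far R',c2(117,40),s2(70,152)); t('near R',c2(141,243),s2(345,127))
```

```text
pivot [ 0.4761 -0.237   0.0238] [0.0001 0.0001]
handleL end(+y)  [ 0.414  -0.2262  0.027 ] [0.0004 0.0004]
handleR end  [ 0.4363 -0.2841  0.0227] [0.0006 0.0006]
pivot z.028 [ 0.47584962 -0.23557232  0.028     ] L [ 0.41244882 -0.22572613  0.028     ] R [ 0.43544531 -0.28357981  0.028     ] lens [ 0.51719481 -0.29368332  0.008     ]
posttop [0.5076 0.2416 0.1736] [0.0002 0.0002]
cursor [0.6831 0.245  0.138 ] [0.0002 0.0002]
dish [0.4024 0.1583 0.0085] [0. 0.]
eyep [ 0.4541 -0.0944  0.3343] [0.0175 0.0175]
eyep2 [ 0.4422 -0.0328  0.3563] [0.0004 0.0004]
sleeve far L [0.7887 0.294  0.1658] [0.0025 0.0025]
sleeve near L [0.6147 0.2776 0.1454] [0.0004 0.0004]
far R [0.7953 0.2552 0.1414] [0.0042 0.0042]
near R [0.6236 0.2363 0.1357] [0.0008 0.0008]
```

```bash
python3 -m inch '[[-1,[0,-0.8,-0.93],0],[-1,[0,-0.8,-0.93],0],[-1,[0,-0.8,-0.93],0],[-1,[0,-0.8,-0.93],0],[-1,[0,-0.8,-0.93],0],[-1,[0,-0.8,-0.93],0],[-1,[0,-0.8,-0.93],0],[-1,[0,-0.8,-0.93],0]]'
cat > st.py <<'E'
from h import *
import sys
def rel(tx,ty,tz=None,head=None):
    s=env.observe();R=s['tool_rot'];p=s['position']
    h=np.degrees(np.arctan2(R[1,2],R[0,2]))
    t=np.array([tx,ty,p[2] if tz is None else tz])
    print('t',s['time_s'],'pos',p.round(4),'head',h.round(2),'ft',s['ft_force'].round(1),'w',s['grip_width'].round(4),'q',s['q'].round(1))
    print('units in current tool axes',(R.T@(t-p)/.03).round(2),'turn units',None if head is None else round((h-head)/5,2))
    if head is not None:
        a=np.radians(head);Rn=np.array([[0,-np.sin(a),np.cos(a)],[0,np.cos(a),np.sin(a)],[-1,0,0]])
        print('units in target axes',(Rn.T@(t-p)/.03).round(2))
if __name__=='__main__': rel(*[float(x) if x!='-' else None for x in sys.argv[1:]])
E
python3 st.py 0.33 -0.12 - 109.6
```

```text
time_s: 0.82
position: [0.2959, 0.2352, 0.4047]
tool_rot: [[0.0, -0.934, 0.356], [0.0, 0.356, 0.934], [-1.0, -0.0, 0.0]]
ft_force: [0.5, -1.2, 0.7]
grip_width: 0.0851Traceback (most recent call last):
  File "st.py", line 12, in <module>
    if __name__=='__main__': rel(*[float(x) if x!='-' else None for x in sys.argv[1:]])
                             ~~~^^^^^^^^^^^^^^^^^^^^^^^^^^^^^^^^^^^^^^^^^^^^^^^^^^^^^^^
  File "st.py", line 7, in rel
    print('t',s['time_s'],'pos',p.round(4),'head',h.round(2),'ft',s['ft_force'].round(1),'w',s['grip_width'].round(4),'q',s['q'].round(1))
                                                                                             ^^^^^^^^^^^^^^^^^^^^^
AttributeError: 'float' object has no attribute 'round'
```

```bash
sed -i "s/s\['grip_width'\].round(4)/round(s['grip_width'],4)/" st.py; python3 -m inch '[[-1,[0,-0.2,-1],-1],[-1,[0,-0.2,-1],-1],[-1,[0,-0.2,-1],-1],[-1,[0,-0.2,-1],-1],[-1,[0,-0.2,-1],-1],[-1,[0,-0.2,-1],-1],[-1,[0,-0.2,-1],-1],[-1,[0,-0.2,-1],-1]]'; python3 st.py 0.41 -0.24 0.36 109.6
```

```text
time_s: 1.48
position: [0.3275, 0.0003, 0.4049]
tool_rot: [[0.0, -0.947, -0.323], [-0.0, -0.323, 0.947], [-1.0, -0.0, -0.0]]
ft_force: [0.9, 0.1, -0.1]
grip_width: 0.0852
t 1.4833 pos [3.275e-01 3.000e-04 4.049e-01] head 108.82 ft [ 0.9  0.1 -0.1] w 0.0852 q [ -21.    -1.5  104.2    0.    77.2 -129.8]
units in current tool axes [ 1.5  -0.02 -8.47] turn units -0.16
units in target axes [ 1.5   0.1  -8.47]
```

```bash
python3 -m inch '[[-1,[0,0.3,-1],0],[-1,[0,0.3,-1],0],[-1,[0,0.3,-1],0],[-1,[0,0.3,-1],0],[-1,[0.3,0,-1],0],[-1,[0.4,-0.4,-1],0],[-1,[0.4,-0.4,-1],0],[-1,[0.4,-0.4,-0.5],0]]'
python3 - <<'E'
from h import *
P=optics.camera_params('wrist');print(P['xyz'],P['rotation'].tolist())
cv2.imwrite('pics/w1.png',optics.get_image('wrist')[:,:,::-1])
E
python3 st.py 0.434 -0.252 0.3 109.6
```

```text
time_s: 2.15
position: [0.4007, -0.2141, 0.3589]
tool_rot: [[0.0, -0.948, -0.317], [-0.001, -0.317, 0.948], [-1.0, -0.0, -0.001]]
ft_force: [-0.5, 1.0, 0.2]
grip_width: 0.0857
[ 0.33011292 -0.23734169  0.3291788 ] [[-0.31634835511815035, 0.9078489611075957, 0.27519807780923694], [0.9486411805661763, 0.3033264685146505, 0.08984967463736743], [-0.00190492730850634, 0.28948802620192937, -0.9571797396192938]]
t 2.2 pos [ 0.4022 -0.2147  0.3567] head 108.48 ft [-1.3 -1.3 -2.4] w 0.0854 q [ -43.    15.1   93.2    0.    71.8 -151.5]
units in current tool axes [ 1.89 -0.61 -1.52] turn units -0.22
units in target axes [ 1.89 -0.58 -1.53]
```

View pics/w1.png

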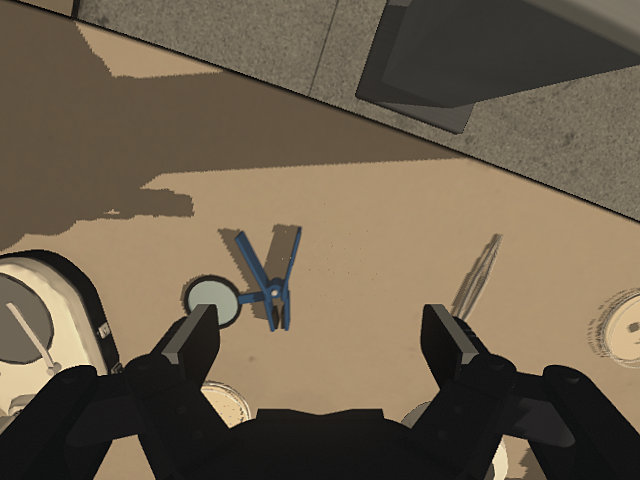

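```bash
python3 -c "
from h import *
crop('pics/w1.png',170,210,320,340,5.3,'pics/w1c.png')"
```

```text
(no output)
```

View pics/w1c.png

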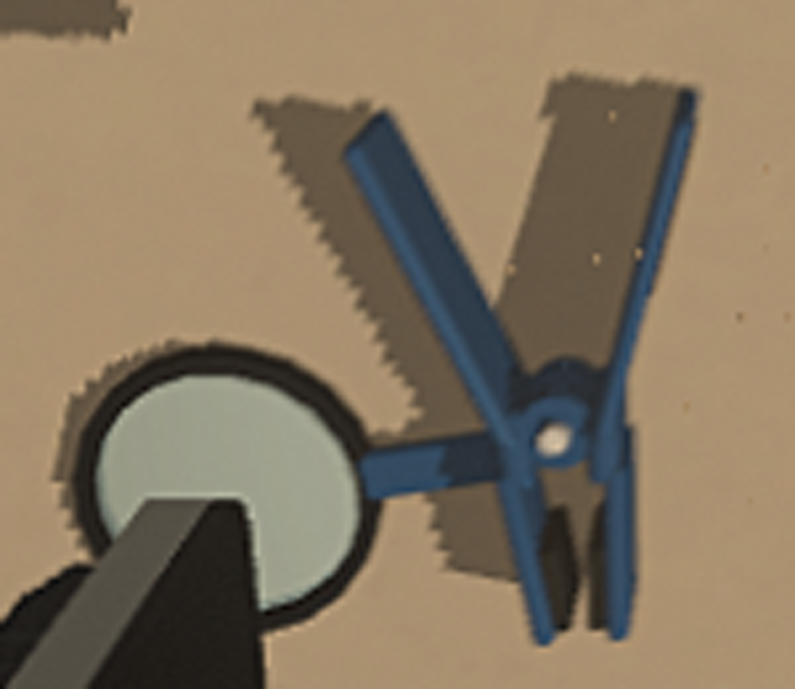

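Run:
```python
from h import *
W={'fx': 346.86201026624076,'fy': 346.86201026624076,'cx': 319.64991263608135,'cy': 244.90082443260633,'k1': -0.046679642223135864,'xyz':np.array([0.33011292,-0.23734169,0.3291788]),
'rotation':np.array([[-0.31634835511815035,0.9078489611075957,0.27519807780923694],[0.9486411805661763,0.3033264685146505,0.08984967463736743],[-0.00190492730850634,0.28948802620192937,-0.9571797396192938]])}
c=lambda x,y:(170+x/5.3,210+y/5.3)
T=optics.camera_params('top')
d=lambda x,y:(410+x/7,220+y/7)
X,e=tri([(W,*c(553,438)),(T,*d(188,285))]);print('pivot tri',X,e)
p=atz(W,*c(553,438),.028);l=atz(W,*c(350,152),.028);r=atz(W,*c(690,122),.028);j=atz(W,*c(582,640),.028)
print('p',p,'L',l,'R',r,'jaw',j)
for q in (l,r,j): print(np.linalg.norm(q-p))
for b in ((l+r)/2,):
    v=p-b;print('heading',np.degrees(np.arctan2(v[1],v[0])),np.linalg.norm(v))
v=j-p;print('jaw heading',np.degrees(np.arctan2(v[1],v[0])))
print('width',np.linalg.norm(l-r), 'bottoms',atz(W,*c(385,112),0),'lens',atz(W,*c(228,488),.008))
```

```text
pivot tri [ 0.47555412 -0.23519757  0.0279907 ] [np.float64(0.0004586138453651905), np.float64(0.0004586138453653117)]
p [ 0.47519988 -0.23486554  0.028     ] L [ 0.43510651 -0.28271227  0.028     ] R [ 0.41166729 -0.22917484  0.028     ] jaw [ 0.51290371 -0.21833516  0.028     ]
0.06242426120211581
0.06378694059949433
0.04116833900488557
heading 22.136959663128085 0.05593628218962287
jaw heading 23.673951081185436
width 0.05844359412765724 bottoms [ 0.43532391 -0.28267101  0.        ] lens [ 0.51517117 -0.29148762  0.008     ]
```

```bash
python3 st.py 0.4339 -0.2521 0.177 112.3
```

```text
t 2.2 pos [ 0.4022 -0.2147  0.3567] head 108.48 ft [-1.3 -1.3 -2.4] w 0.0854 q [ -43.    15.1   93.2    0.    71.8 -151.5]
units in current tool axes [ 5.99 -0.61 -1.53] turn units -0.76
units in target axes [ 5.99 -0.5  -1.56]
```

```bash
python3 -m inch '[[-1,[0,0,0],-0.76],[-1,[0.8,-0.25,-0.8],0],[-1,[0.9,-0.25,-0.76],0],[-1,[0.9,0,0],0],[-1,[0.9,0,0],0],[-1,[0.7,0,0],0],[-1,[0.3,0,0],0],[-1,[0,0,0],0]]'; python3 st.py 0.4339 -0.2521 0.177 112.3;  python3 - <<'E'
from h import *
P=optics.camera_params('wrist');print(P['xyz'],P['rotation'].tolist())
cv2.imwrite('pics/w2.png',optics.get_image('wrist')[:,:,::-1])
a=np.radians(22.3);f=np.array([np.cos(a),np.sin(a),0]);n=np.array([-f[1],f[0],0])
for nm,X in (('piv',[.4755,-.235,.028]),('L',np.array([.4755,-.235,.028])-f*.064-n*.03),('R',np.array([.4755,-.235,.028])-f*.064+n*.03)): print(nm,proj(P,X))
E
```

```text
time_s: 2.87
position: [0.4311, -0.2488, 0.2232]
tool_rot: [[-0.003, -0.924, -0.381], [0.003, -0.381, 0.924], [-1.0, 0.002, 0.004]]
ft_force: [-0.2, 0.2, -0.1]
grip_width: 0.0853
t 2.8667 pos [ 0.4311 -0.2488  0.2232] head 112.41 ft [-0.2  0.2 -0.1] w 0.0853 q [ -43.6   29.3   97.1    0.    53.8 -156. ]
units in current tool axes [ 1.54 -0.05 -0.14] turn units 0.02
units in target axes [ 1.54 -0.04 -0.14]
[ 0.36218747 -0.27657989  0.19359499] [[-0.3805385267493689, 0.8859372397287709, 0.26515210148362883], [0.9247614950365096, 0.36376261045220876, 0.11177182352825897], [0.002570400213503242, 0.2877359388376074, -0.9577063341880858]]
piv (np.float64(310.56134797415604), np.float64(365.9853466378281))
L (np.float64(250.28953026201054), np.float64(257.894889288032))
R (np.float64(369.1267022982689), np.float64(257.9398440309996))
```

View pics/w2.png

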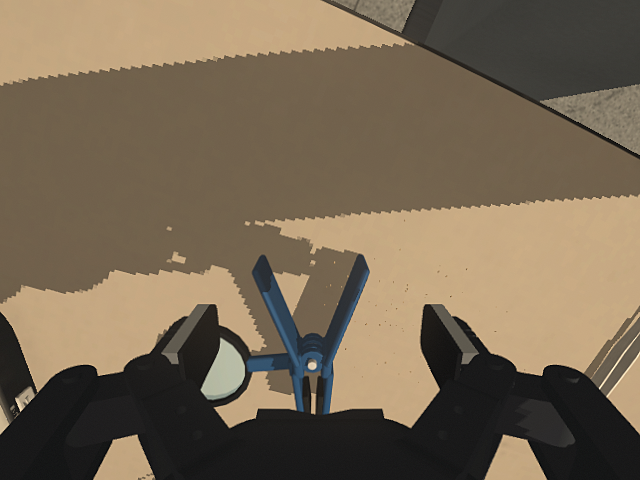

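```bash
python3 -m inch '[[-1,[0.4,-0.05,-0.14],0],[-1,[0.5,0,0],0],[-1,[0.4,0,0],0],[-1,[0.24,0,0],0],[-1,[0,0,0],0],[0,[0,0,0],0],[0.3,[0,0,0],0],[0.3,[0,0,0],0]]' 35; python3 st.py 0.4339 -0.2521 0.177 112.3;  python3 - <<'E'
from h import *
cv2.imwrite('pics/w3.png',optics.get_image('wrist')[:,:,::-1])
E
```

```text
time_s: 3.58
position: [0.4347, -0.2527, 0.1799]
tool_rot: [[0.002, -0.924, -0.381], [-0.003, -0.381, 0.924], [-1.0, -0.001, -0.003]]
ft_force: [-0.7, -1.9, 18.0]
grip_width: 0.0515
t 3.5833 pos [ 0.4347 -0.2527  0.1799] head 112.43 ft [-0.7 -1.9 18. ] w 0.0515 q [ -43.7   33.8   98.6   -0.    47.4 -156.1]
units in current tool axes [0.1  0.02 0.03] turn units 0.03
units in target axes [0.1  0.02 0.03]
```

View pics/w3.png

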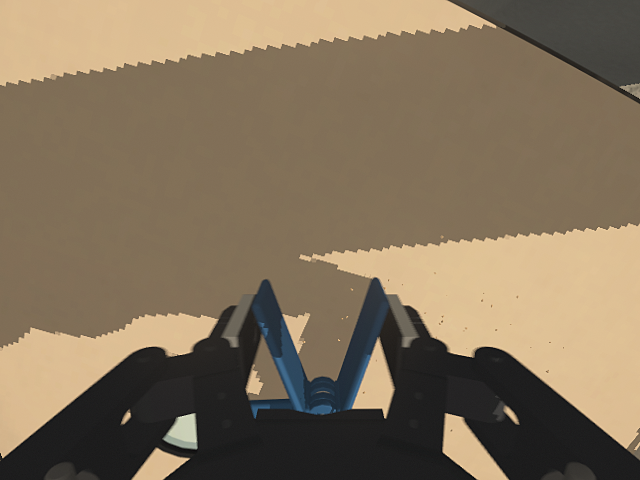

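```bash
python3 -m inch '[[0.3,[-0.2,0,0],0],[0.5,[-0.1,0,0],0],[0.8,[0,0,0],0],[1,[0,0,0],0],[1,[0,0,0],0],[1,[0,0,0],0],[1,[0,0,0],0],[1,[0,0,0],0]]' 35; python3 st.py 0.4339 -0.2521 0.177 112.3;  python3 - <<'E'
from h import *
cv2.imwrite('pics/w4.png',optics.get_image('wrist')[:,:,::-1])
E
```

```text
time_s: 4.3
position: [0.4343, -0.2523, 0.1874]
tool_rot: [[-0.0, -0.924, -0.381], [0.0, -0.381, 0.924], [-1.0, 0.0, 0.0]]
ft_force: [-0.2, 0.4, -0.8]
grip_width: 0.0183
t 4.3 pos [ 0.4343 -0.2523  0.1874] head 112.41 ft [-0.2  0.4 -0.8] w 0.0183 q [ -43.7   33.    98.3   -0.    48.7 -156.1]
units in current tool axes [0.35 0.01 0.01] turn units 0.02
units in target axes [0.35 0.01 0.01]
```

View pics/w4.png

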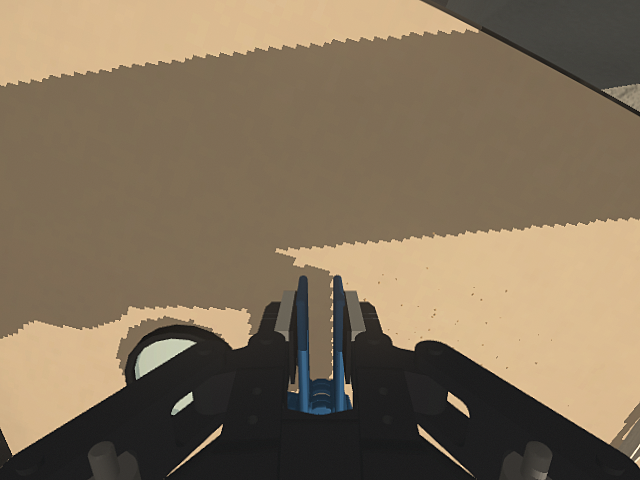

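```bash
python3 -m inch '[[1,[-0.5,0,0],0],[1,[-0.9,0,0],0],[1,[-0.9,0.3,0],1],[1,[-0.9,0.8,0],1],[1,[-0.9,0.9,0],1],[1,[-0.6,0.9,0],0.4],[1,[0,0.8,0],0],[1,[0,0,0],0]]' 35; python3 st.py 0.33 -0.22 0.327 95;  python3 - <<'E'
from h import *
cv2.imwrite('pics/top1.png',optics.get_image('top')[:,:,::-1])
cv2.imwrite('pics/side1.png',optics.get_image('side')[:,:,::-1])
crop('pics/top1.png',210,115,290,265,4,'pics/t1c.png')
crop('pics/side1.png',250,100,450,250,4,'pics/s1c.png')
E
```

```text
time_s: 5.02
position: [0.3235, -0.2743, 0.3294]
tool_rot: [[-0.0, -0.996, -0.092], [-0.001, -0.092, 0.996], [-1.0, 0.0, -0.001]]
ft_force: [1.5, 0.4, -0.6]
grip_width: 0.0184
t 5.0167 pos [ 0.3235 -0.2743  0.3294] head 95.28 ft [ 1.5  0.4 -0.6] w 0.0184 q [ -56.4   14.   100.2   -0.    65.7 -151.6]
units in current tool axes [ 0.08 -0.38  1.78] turn units 0.06
units in target axes [ 0.08 -0.37  1.78]
```

View pics/t1c.png

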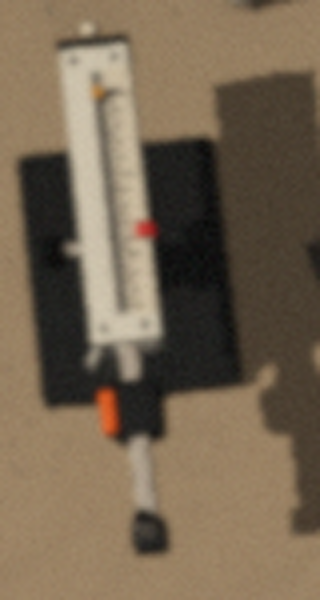

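View pics/s1c.png

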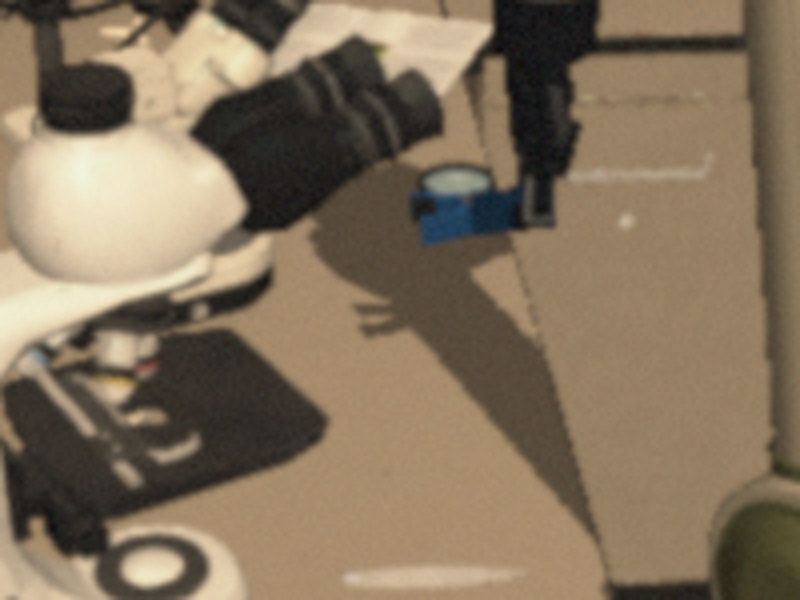

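View pics/top1.png

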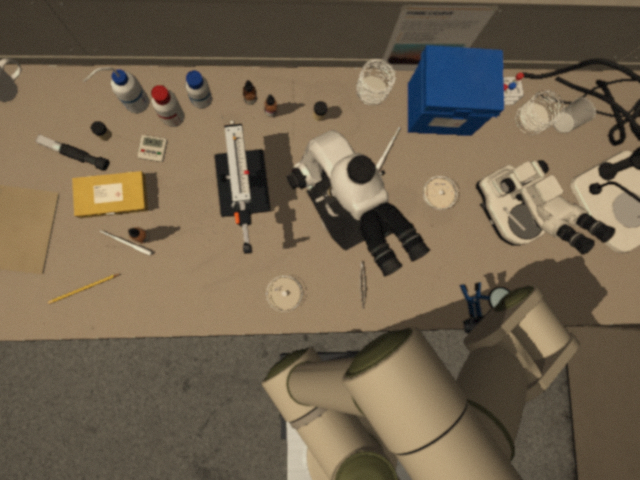

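Run:
```python
from h import *
T=optics.camera_params('top');S=optics.camera_params('side')
s=env.observe();R=s['tool_rot'];p=s['position'];f=-R[:,1];n=R[:,2]
for off in (0.18,.1874,.195):
  u=p[2]-off
  for d in (.086,.05):
    b=p+f*d+n*(.016);b[2]=u
    t=b.copy();t[2]+=.028
    print(off,d,np.round(proj(S,b),1),np.round(proj(S,t),1))
c=lambda x,y:(210+x/4,115+y/4)
fl,fr,nr,nl=[atz(T,*c(*a),.138)[:2] for a in((60,46),(127,40),(160,337),(92,344))]
print(fl,fr,nr,nl)
for a,b in((nl,fl),(nr,fr)):
    v=b-a;print('heading',np.degrees(np.arctan2(v[1],v[0])),np.linalg.norm(v))
v=(fl+fr-nl-nr)/2;print(np.degrees(np.arctan2(v[1],v[0])),'mouth',(nl+nr)/2)
print('w',np.linalg.norm(fl-fr),np.linalg.norm(nl-nr))
# foot corners
F=[atz(T,*c(*a),.016)[:2] for a in((20,158),(214,140),(243,382),(45,405))]
v=F[1]-F[2];w=F[0]-F[3];print('foot',[np.degrees(np.arctan2(k[1],k[0])).round(1) for k in(v,w)],[np.linalg.norm(k) for k in (v,w)])
print('post at z .17', atz(T,*c(147,520),.1736), 'cursor',atz(T,*c(146,229),.14))
```

```text
0.18 0.086 [355.5 159.6] [355.7 150.8]
0.18 0.05 [367.8 158.7] [368.1 149.9]
0.1874 0.086 [355.5 161.9] [355.7 153.2]
0.1874 0.05 [367.7 161. ] [368.  152.3]
0.195 0.086 [355.4 164.3] [355.6 155.6]
0.195 0.05 [367.6 163.3] [367.9 154.6]
[0.79551493 0.29528156] [0.79929131 0.25568363] [0.61810242 0.23694012] [0.61429899 0.27630765]
heading 5.977279688208456 0.18220655250290768
heading 5.906087004238033 0.18215579177918423
5.94168830528759 mouth [0.6162007  0.25662389]
w 0.039777593797218416 0.039550826088705325
foot [np.float64(6.1), np.float64(5.8)] [np.float64(0.16339632557596045), np.float64(0.16511613596922936)]
post at z .17 [0.50620122 0.24250246 0.1736    ] cursor [0.68251351 0.24468828 0.14      ]
```

```bash
python3 -m inch '[[1,[0,-0.1,0.7],-0.13],[1,[0,-0.1,1],0],[1,[0,-0.1,1],0],[1,[0,-0.1,1],0],[1,[0,-0.1,1],0],[1,[0,-0.1,1],0],[1,[0,-0.1,1],0],[1,[0,-0.1,1],0]]'; python3 -m inch '[[1,[0,-0.1,1],0],[1,[0,-0.1,1],0],[1,[0,-0.1,1],0],[1,[-0.4,-0.1,1],0],[1,[-1,0,0.8],0],[1,[-1,0,0.3],0],[1,[-1,0,0],0],[1,[0,0,0],0]]';python3 - <<'E'
from h import *
P=optics.camera_params('wrist');print(P['xyz'].tolist(),P['rotation'].tolist())
cv2.imwrite('pics/w5.png',optics.get_image('wrist')[:,:,::-1])
print(proj(P,[.506,.2425,.1745]))
E
python3 st.py 0.39 .233 .324 95.95
```

```text
time_s: 5.78
position: [0.3261, -0.0406, 0.3283]
tool_rot: [[-0.0, -0.994, -0.106], [0.0, -0.106, 0.994], [-1.0, 0.0, 0.0]]
ft_force: [0.9, -0.7, 0.1]
grip_width: 0.0187
time_s: 6.45
position: [0.3222, 0.1125, 0.4348]
tool_rot: [[0.009, -0.994, -0.109], [0.0, -0.109, 0.994], [-1.0, -0.009, -0.001]]
ft_force: [0.2, -0.2, -0.0]
grip_width: 0.0183
[0.24847224833770962, 0.10465684809677052, 0.4044951361509266] [[-0.10818705529527418, 0.9490081181457896, 0.2961066577433231], [0.9941290626185754, 0.10379257876527555, 0.03056971459408592], [-0.001722766277558976, 0.2976754815006407, -0.9546655643678112]]
(np.float64(443.1526323896334), np.float64(459.33246046962495))
t 6.5 pos [0.322  0.1121 0.4322] head 96.19 ft [ 0.1 -0.7 -1. ] w 0.0184 q [ -1.   -1.4  99.4   0.   81.7 -97.2]
units in current tool axes [ 3.62 -2.67  3.76] turn units 0.05
units in target axes [ 3.61 -2.67  3.77]
```

View pics/w5.png

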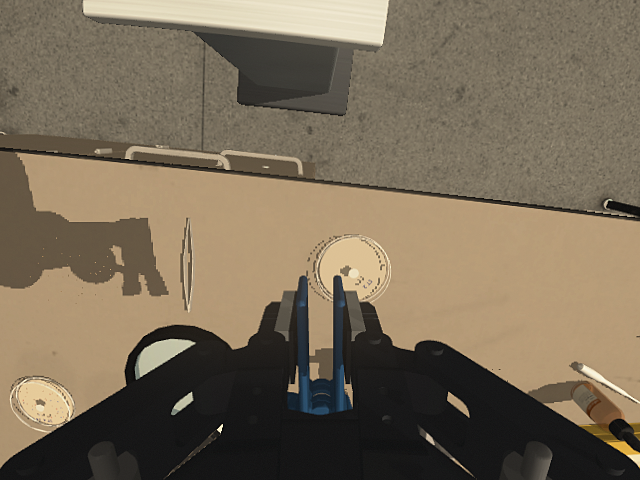

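Run:
```python
from h import *
crop('pics/top0.png',225,200,265,260,10,'pics/t2c.png')
W=dict(optics.camera_params('wrist'));W['xyz']=np.array([0.24847224833770962,0.10465684809677052,0.4044951361509266])
T=optics.camera_params('top')
print('dish wrist',atz(W,351,269,.008),'top',atz(T,285.5,293,.008))
```

```text
dish wrist [0.39639706 0.15862866 0.008     ] top [0.40201003 0.15607003 0.008     ]
```

View pics/t2c.png

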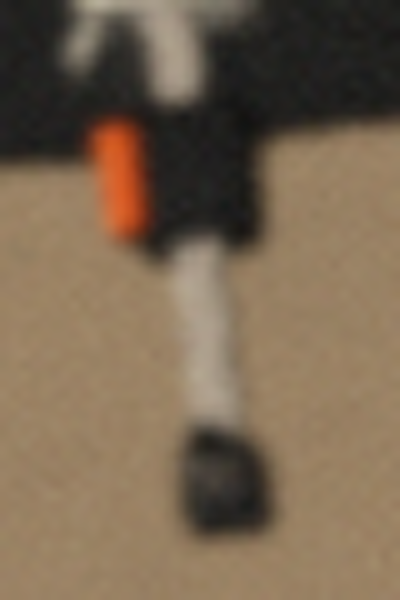

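Run:
```python
from h import *
T=optics.camera_params('top');c=lambda x,y:(225+x/10,200+y/10)
f=np.array([.9946,.1037])
for a,z in(((177,60),.127),((202,250),.127),((216,410),.127),((227,485),.134),((217,475),.175)):
    X=atz(T,*c(*a),z)[:2]
    print(a,X,'lateral vs stand axis dir:',X@np.array([-f[1],f[0]]),'along',X@f)
m=np.array([.616,.2566]);print(m@np.array([-f[1],f[0]]),m@f)
```

```text
(177, 60) [0.60447538 0.25473802] lateral vs stand axis dir: 0.19067833669588685 along 0.6276275439247598
(202, 250) [0.55913623 0.24905396] lateral vs stand axis dir: 0.18972664022077448 along 0.5819437872621516
(216, 410) [0.52135621 0.24594891] lateral vs stand axis dir: 0.19055614395684417 along 0.5440457874041126
(227, 485) [0.50293378 0.24302228] lateral vs stand axis dir: 0.18955572471012963 along 0.5254193517929869
(217, 475) [0.50042889 0.24254118] lateral vs stand axis dir: 0.18933697776289554 along 0.5228780918272057
0.19133516000000003 0.63928302
```

```bash
python3 - <<'E'
from h import *
s=env.observe();R=s['tool_rot'];p=s['position']
P=optics.camera_params('wrist')
for d in (.18,.184,.1874):
  for fw in(.045,-.019):
    print(d,fw,proj(P,p+R@np.array([d-.028,-fw,0])))
crop('pics/w5.png',250,260,390,430,4,'pics/w5c.png')
E
python3 st.py 0.4299 .2359 .324 95.95
```

```text
0.18 0.045 (np.float64(319.55648863898904), np.float64(423.05546943927254))
0.18 -0.019 (np.float64(319.41985684843627), np.float64(290.7657994328571))
0.184 0.045 (np.float64(319.5662635299685), np.float64(416.28376918938613))
0.184 -0.019 (np.float64(319.43493941902796), np.float64(286.55829614828906))
0.1874 0.045 (np.float64(319.57421770042043), np.float64(410.7700070173538))
0.1874 -0.019 (np.float64(319.44711701578365), np.float64(283.1613626414565))
t 6.5 pos [0.322  0.1121 0.4322] head 96.19 ft [ 0.1 -0.7 -1. ] w 0.0184 q [ -1.   -1.4  99.4   0.   81.7 -97.2]
units in current tool axes [ 3.63 -4.    3.72] turn units 0.05
units in target axes [ 3.61 -4.01  3.73]
```

View pics/w5c.png

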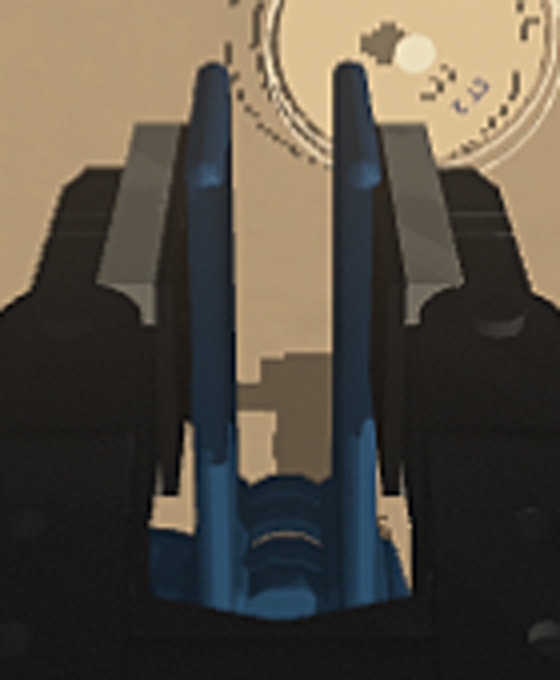

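Run:
```python
from h import *
from scipy.optimize import fsolve
s=env.observe();R=s['tool_rot'];p=s['position'];P=optics.camera_params('wrist')
r=lambda d,fw:proj(P,p+R@np.array([d,-fw,0]))[1]
for b,t in((276,303.7),(277,302),(275,305)):
  print(fsolve(lambda x:[r(x[0],x[1])-b,r(x[0]-.028,x[1])-t],[.187,-.02]))
# w4: same geometry
```

```text
[ 0.17691154 -0.01505397]
[ 0.19097392 -0.00884859]
[ 0.16682773 -0.01957442]
```

```bash
python3 -m inch '[[1,[0,-0.3,0.6],0.05],[1,[0.5,-0.3,0.7],0],[1,[0.7,-0.3,0.7],0],[1,[0.8,-0.3,0.7],0],[1,[0.8,-0.3,0.7],0],[1,[0.8,-0.34,0.33],0],[1,[0,0,0],0],[1,[0,0,0],0]]';python3 - <<'E'
from h import *
cv2.imwrite('pics/side2.png',optics.get_image('side')[:,:,::-1])
cv2.imwrite('pics/top2.png',optics.get_image('top')[:,:,::-1])
crop('pics/side2.png',270,220,430,340,5,'pics/s2c.png')
crop('pics/top2.png',200,180,320,320,4.2,'pics/t3c.png')
E
python3 st.py 0.3652 .2291 .323 95.95
```

```text
time_s: 7.17
position: [0.365, 0.2284, 0.321]
tool_rot: [[-0.005, -0.995, -0.102], [-0.001, -0.102, 0.995], [-1.0, 0.005, -0.001]]
ft_force: [0.6, 0.6, -0.5]
grip_width: 0.0184
t 7.2667 pos [0.365  0.2278 0.323 ] head 95.79 ft [ 0.4 -0.7 -0.7] w 0.0187 q [ 16.1  15.1 100.   -0.   65.  -79.7]
units in current tool axes [-0.   -0.01  0.04] turn units -0.03
units in target axes [-0.   -0.01  0.04]
```

View pics/s2c.png

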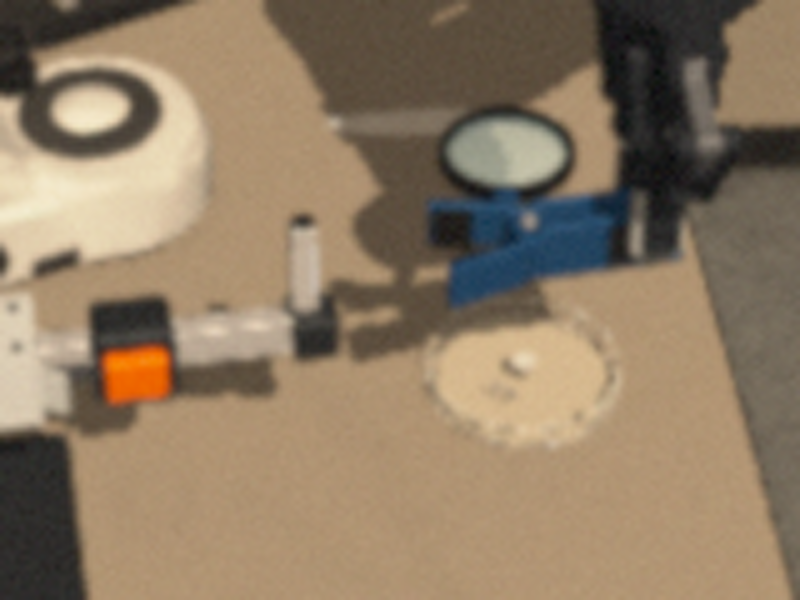

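View pics/t3c.png

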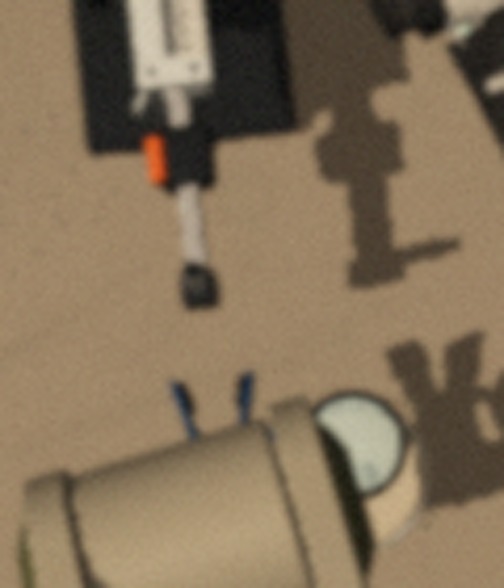

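Run:
```python
from h import *
T=optics.camera_params('top');S=optics.camera_params('side')
c=lambda x,y:(200+x/4.2,180+y/4.2); d=lambda x,y:(270+x/5,220+y/5)
def t(n,a,b): X,e=tri([(T,*c(*a)),(S,*d(*b))]);print(n,X.round(4),np.round(e,4))
t('jawL top',(177,386),(452,258)); t('jawR top',(247,376),(432,202))
t('post top',(198,283),(303,220)); 
# bottom of jaw L given xy of top
X,_=tri([(T,*c(177,386)),(S,*d(452,258))])
for dz in(.022,.025,.028,.031,.034): print(dz,proj(S,X-[0,0,dz]),(270+452/5,220+305/5))
# back end bottom of near handle
t('lens',(363,443),(507,150))
f=np.array([.9946,.1037,0])
s=env.observe()
for n,P in(('jl',X),): print((P-s['position'])@f)
```

```text
jawL top [0.448  0.2538 0.1597] [0.0006 0.0006]
jawR top [0.4526 0.2167 0.1586] [0.0004 0.0004]
post top [0.5043 0.2414 0.1717] [0.0032 0.0032]
0.022 (np.float64(360.37660281510676), np.float64(279.8674575548203)) (360.4, 281.0)
0.025 (np.float64(360.33457798205063), np.float64(280.9722871579657)) (360.4, 281.0)
0.028 (np.float64(360.29266092192415), np.float64(282.0728221066118)) (360.4, 281.0)
0.031 (np.float64(360.2508514697459), np.float64(283.16908280170344)) (360.4, 281.0)
0.034 (np.float64(360.20914945730993), np.float64(284.2610895527371)) (360.4, 281.0)
lens [0.4148 0.1554 0.1361] [0.0013 0.0013]
0.08524088678768679
```

Run:
```python
from h import *
from scipy.optimize import least_squares
S=optics.camera_params('side');s=env.observe();p=s['position'].copy();R=s['tool_rot'];f=-R[:,1];n=R[:,2]
d=lambda x,y:np.array((270+x/5,220+y/5))
# for features in vertical plane at lateral offset l: solve (forward,z)
def sol(pix,l):
    o,dd=ray(S,*d(*pix)); 
    t=((p+n*l-o)@n)/(dd@n); X=o+dd*t; return round(float((X-p)@f),4),round(float(X[2]),4)
for nm,pix,l in(('pivot top',(529,219),-.001),('handle end bottom near',(680,257),.010),('jawL tip bot',(452,305),.02),('jawL tip top',(452,258),.02),('jawR tip top',(432,202),-.014),('finger tip?',(630,262),.01)):
    print(nm,sol(pix,l))
crop('pics/side2.png',350,245,420,290,11,'pics/s2d.png')
```

```text
pivot top (0.0499, 0.1599)
handle end bottom near (-0.0124, 0.1399)
jawL tip bot (0.0856, 0.1368)
jawL tip top (0.0864, 0.162)
jawR tip top (0.0877, 0.1635)
finger tip? (0.0089, 0.1403)
```

View pics/s2d.png

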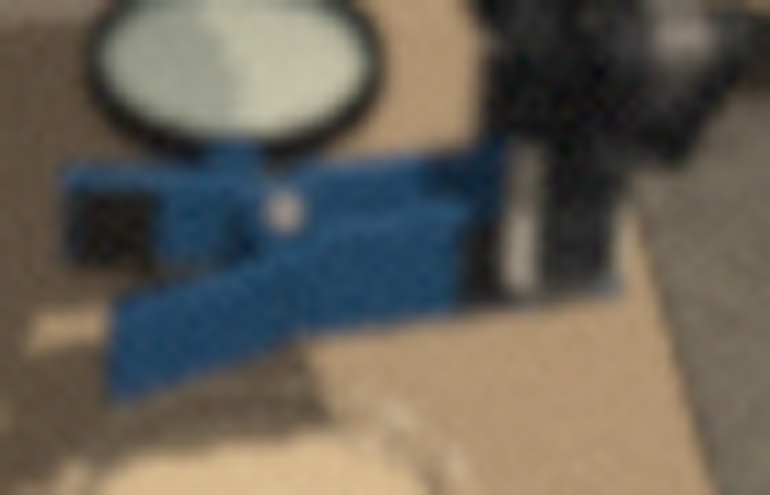

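Run:
```python
from h import *
S=optics.camera_params('side');s=env.observe();p=s['position'].copy();R=s['tool_rot'];f=-R[:,1];n=R[:,2]
d=lambda x,y:np.array((270+x/5,220+y/5))
def sol(pix,l):
    o,dd=ray(S,*d(*pix)); t=((p+n*l-o)@n)/(dd@n); X=o+dd*t; return round(float((X-p)@f),4),round(float(X[2]),4)
for l in (0,.003): print(sol((304,219),l),sol((306,303),l+.005), sol((318,345),l+.009))
```

```text
(0.1428, 0.1735) (0.1432, 0.1331) (0.139, 0.1128)
(0.1432, 0.1761) (0.1436, 0.1358) (0.1394, 0.1157)
```

```bash
python3 -m inch '[[1,[-0.13,0,0.07],0],[1,[0,-0.3,0],0],[1,[0,-0.4,0],0],[1,[0,-0.4,0],0],[1,[0,-0.4,0],0],[1,[0,-0.4,0],0],[1,[0,-0.3,0],0],[1,[0,0,0],0]]';python3 - <<'E'
from h import *
cv2.imwrite('pics/side3.png',optics.get_image('side')[:,:,::-1])
cv2.imwrite('pics/top3.png',optics.get_image('top')[:,:,::-1])
crop('pics/side3.png',270,220,430,340,5,'pics/s3c.png')
crop('pics/top3.png',200,180,320,320,4.2,'pics/t4c.png')
E
python3 st.py 0.4308 .2367 .327 95.95
```

```text
time_s: 7.93
position: [0.4321, 0.2367, 0.327]
tool_rot: [[0.002, -0.995, -0.1], [0.0, -0.1, 0.995], [-1.0, -0.002, 0.0]]
ft_force: [0.0, -0.0, -0.5]
grip_width: 0.0184
t 8.0333 pos [0.4305 0.2367 0.3266] head 95.79 ft [ 0.5  0.3 -0.4] w 0.0186 q [ 15.   20.4  90.8   0.   68.8 -80.8]
units in current tool axes [-0.01 -0.01 -0.  ] turn units -0.03
units in target axes [-0.01 -0.01 -0.  ]
```

View pics/s3c.png

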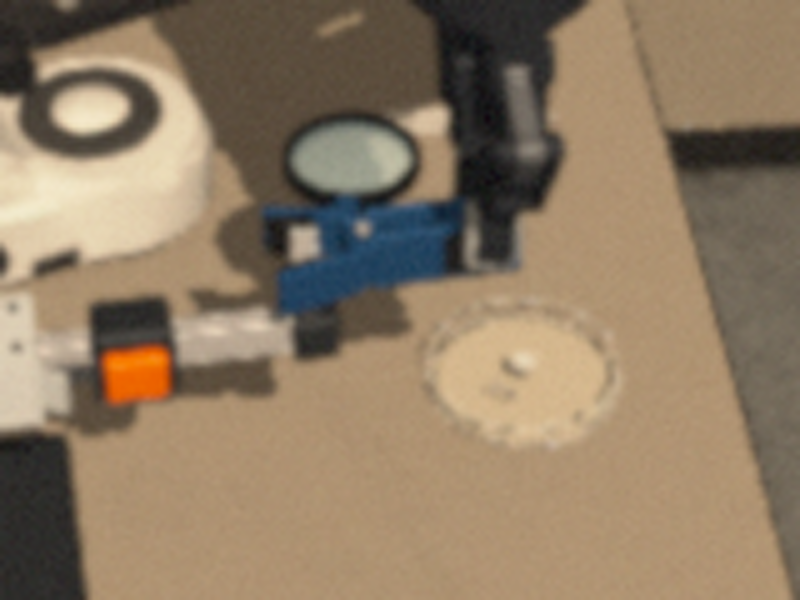

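View pics/t4c.png

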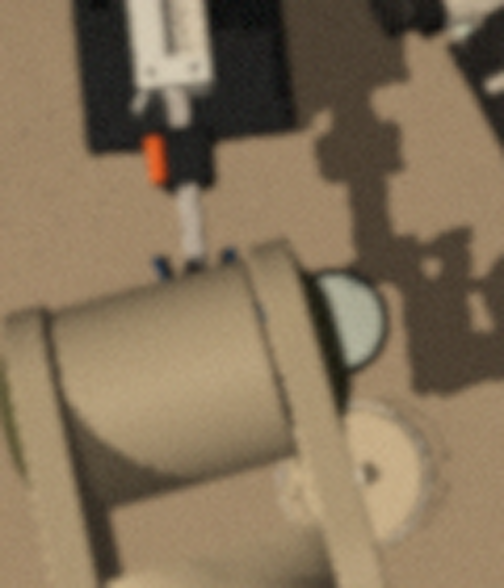

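```bash
python3 -m inch '[[1,[0,0.07,0],0],[0.5,[0,0,0],0],[0.3,[0.05,0,0],0],[0.1,[0.03,0,0],0],[-0.1,[0,0,0],0],[-0.4,[0,0,0],0],[-0.8,[0,0,0],0],[-1,[0,0,0],0]]';python3 - <<'E'
from h import *
cv2.imwrite('pics/side4.png',optics.get_image('side')[:,:,::-1])
cv2.imwrite('pics/wr4.png',optics.get_image('wrist')[:,:,::-1])
crop('pics/side4.png',270,220,430,340,5,'pics/s4c.png')
E
python3 st.py 0.4308 .2367 .327 95.95
```

```text
time_s: 8.7
position: [0.4284, 0.2367, 0.3241]
tool_rot: [[-0.0, -0.995, -0.101], [-0.0, -0.101, 0.995], [-1.0, 0.0, -0.0]]
ft_force: [-0.1, -0.3, -0.6]
grip_width: 0.0809
t 8.8 pos [0.4284 0.2367 0.3241] head 95.81 ft [-0.8 -0.4 -0.3] w 0.0853 q [ 15.   20.4  91.3  -0.   68.3 -80.8]
units in current tool axes [-0.1  -0.08 -0.01] turn units -0.03
units in target axes [-0.1  -0.08 -0.01]
```

View pics/s4c.png

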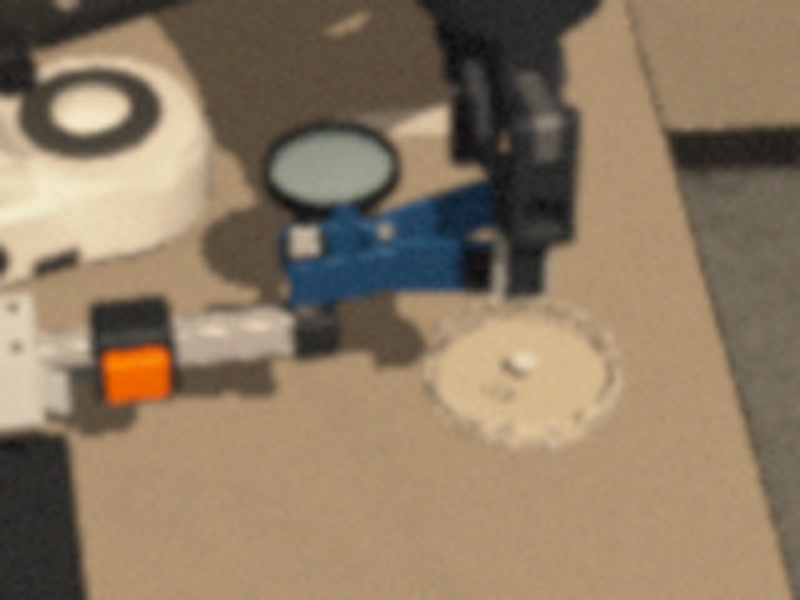

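View pics/wr4.png

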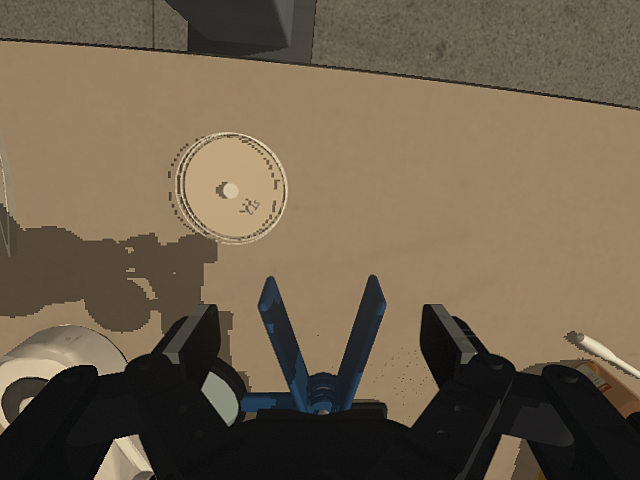

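```bash
python3 -m inch '[[-1,[-0.3,0,0],0],[-1,[-0.6,0,0],0],[-1,[-0.9,0,0],0],[-1,[-0.9,0,0],0],[-1,[-0.9,0,0],0],[-1,[-0.6,0,0],0],[-1,[0,0,0],0],[-1,[0,0,0],0]]';python3 - <<'E'
from h import *
cv2.imwrite('pics/side5.png',optics.get_image('side')[:,:,::-1])
P=optics.camera_params('wrist');print(P['xyz'].tolist(),P['rotation'].tolist())
cv2.imwrite('pics/wr5.png',optics.get_image('wrist')[:,:,::-1])
crop('pics/side5.png',300,225,390,305,8.5,'pics/s5c.png')
E
python3 st.py 0.4308 .2367 .327 95.95
```

```text
time_s: 9.47
position: [0.4282, 0.2367, 0.451]
tool_rot: [[0.002, -0.995, -0.101], [0.001, -0.101, 0.995], [-1.0, -0.002, 0.0]]
ft_force: [-0.2, 0.6, -0.0]
grip_width: 0.0852
[0.3541701853422246, 0.22934780581206404, 0.4202000800726351] [[-0.10049116348713333, 0.9523901959142148, 0.28784447326200896], [0.9949375240252508, 0.09646167887531319, 0.028186305097636925], [-0.0009216005117972878, 0.2892197421253209, -0.957262289770916]]
t 9.5667 pos [0.4283 0.2367 0.4493] head 95.81 ft [-0.4 -0.  -0.4] w 0.0855 q [ 15.   13.9  78.6  -0.   87.6 -80.8]
units in current tool axes [ 4.08 -0.09 -0.01] turn units -0.03
units in target axes [ 4.08 -0.08 -0.01]
```

View pics/s5c.png

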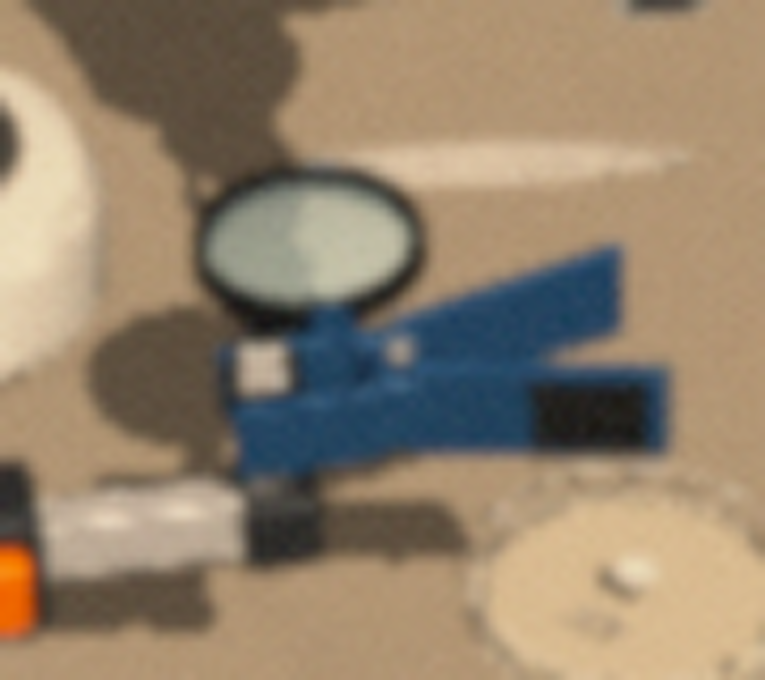

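View pics/wr5.png

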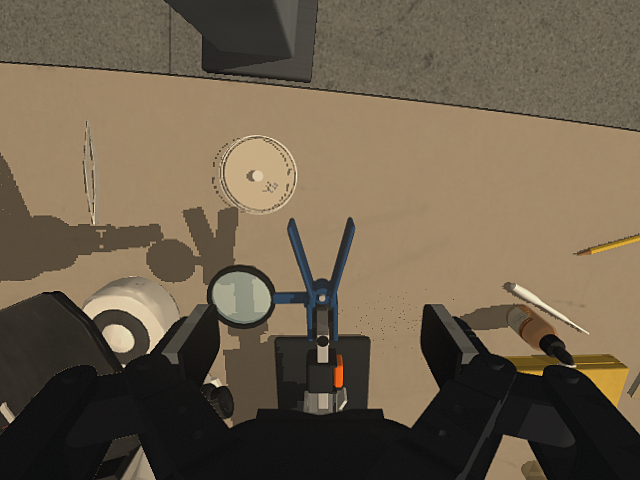

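Run:
```python
from h import *
crop('pics/wr5.png',200,210,400,420,3.6,'pics/wr5c.png')
```

```text
(no output)
```

View pics/wr5c.png

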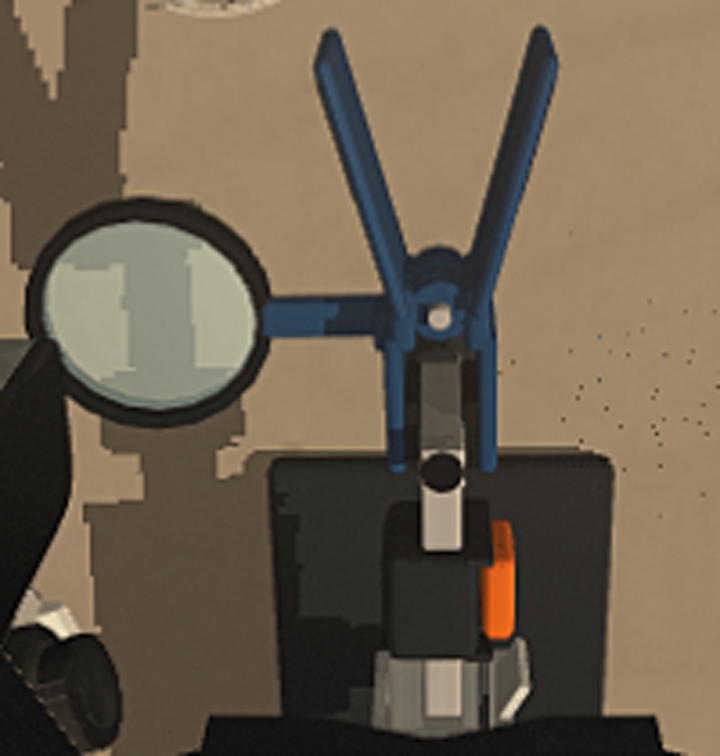

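Run:
```python
from h import *
P=dict(optics.camera_params('wrist'));P['xyz']=np.array([0.3541701853422246,0.22934780581206404,0.4202000800726351])
c=lambda x,y:(200+x/3.6,210+y/3.6)
s=env.observe();p=s['position'];a=np.radians(5.95);f=np.array([np.cos(a),np.sin(a)]);n=np.array([-f[1],f[0]])
for nm,x,y,z in(('pivot',440,317,.168),('posttop',441,472,.175),('grip near L',388,557,.135),('grip near R',482,557,.135),('far L',388,655,.135),('far R',482,655,.135),('button out',513,590,.12),('lens',150,313,.147),('handle L',318,65,.168),('handle R',556,65,.168),('jawL tip',397,468,.168),('jawR tip',489,468,.168)):
    X=atz(P,*c(x,y),z)[:2];print(nm,X.round(4),'along',(X@f).round(4),'lat',(X@n).round(4))
```

```text
pivot [0.4735 0.2432] along 0.4961 lat 0.1928
posttop [0.5082 0.2469] along 0.531 lat 0.1929
grip near L [0.5607 0.2384] along 0.5824 lat 0.179
grip near R [0.5582 0.2634] along 0.5825 lat 0.2041
far L [0.5926 0.2412] along 0.6144 lat 0.1785
far R [0.5899 0.2671] along 0.6144 lat 0.2045
button out [0.5791 0.2753] along 0.6045 lat 0.2138
lens [0.4895 0.1749] along 0.505 lat 0.1232
handle L [0.4189 0.212 ] along 0.4386 lat 0.1675
handle R [0.4139 0.2613] along 0.4388 lat 0.217
jawL tip [0.5125 0.2372] along 0.5344 lat 0.1828
jawR tip [0.5104 0.2584] along 0.5344 lat 0.2041
```

Run:
```python
from h import *
S=optics.camera_params('side');a=np.radians(5.95);f=np.array([np.cos(a),np.sin(a),0]);n=np.array([-f[1],f[0],0])
d=lambda x,y:(300+x/8.5,225+y/8.5)
def sol(nm,pix,l):
    o,dd=ray(S,*d(*pix)); t=(l-o@n)/(dd@n); X=o+dd*t; print(nm,'along',round(float(X@f),4),'z',round(float(X[2]),4))
L=.1915
sol('pivot top',(399,350),L)
sol('near jaw tip bot',(243,475),L+.010);sol('near jaw tip top',(243,403),L+.010)
sol('near handle end bot',(664,452),L+.026);sol('near handle end top',(668,370),L+.026)
sol('far handle end top',(615,248),L-.026);sol('far handle end bot',(615,330),L-.026)
sol('far jaw tip top',(222,345),L-.011)
sol('post top face',(264,345),L);sol('block top near edge',(285,485),L+.009);sol('block bottom',(285,563),L+.009)
# lens ring tilt
def solz(pix,z): 
    X=atz(S,*d(*pix),z);return (X@f).round(4),(X@n).round(4)
print('lens L',solz((200,243),.144),'R',solz((423,243),.144),'top',solz((312,167),.144),'bot',solz((310,320),.144))
```

```text
pivot top along 0.4972 z 0.1655
near jaw tip bot along 0.5364 z 0.1406
near jaw tip top along 0.5361 z 0.1631
near handle end bot along 0.4383 z 0.1473
near handle end top along 0.4386 z 0.1727
far handle end top along 0.4391 z 0.168
far handle end bot along 0.4379 z 0.142
far jaw tip top along 0.5379 z 0.1636
post top face along 0.5294 z 0.1715
block top near edge along 0.5262 z 0.135
block bottom along 0.5263 z 0.1096
lens L (np.float64(0.5343), np.float64(0.1166)) R (np.float64(0.4786), np.float64(0.1261)) top (np.float64(0.5011), np.float64(0.0902)) bot (np.float64(0.5119), np.float64(0.1514))
```

```bash
python3 st.py 0.676 .2655 .40 95.95
```

```text
t 9.5667 pos [0.4283 0.2367 0.4493] head 95.81 ft [-0.4 -0.  -0.4] w 0.0855 q [ 15.   13.9  78.6  -0.   87.6 -80.8]
units in current tool axes [ 1.63 -8.31  0.12] turn units -0.03
units in target axes [ 1.64 -8.31  0.1 ]
```

```bash
python3 -m inch '[[-1,[0,-0.8,0],-0.03],[-1,[0,-1,0],0],[-1,[0,-1,0],0],[-1,[0,-1,0],0],[-1,[0,-1,0],0],[-1,[0.2,-1,0.1],0],[-1,[0.4,-1,0],0],[-1,[0.4,-1,0],0]]'; python3 -m inch '[[-1,[0.3,-0.5,0],0],[-1,[0.3,0,0],0],[-1,[0,0,0],0],[-1,[0,0,0],0],[-1,[0,0,0],0],[-1,[0,0,0],0],[-1,[0,0,0],0],[-1,[0,0,0],0]]'
python3 - <<'E'
from h import *
P=optics.camera_params('wrist');print(P['xyz'].tolist(),P['rotation'].tolist())
cv2.imwrite('pics/wr6.png',optics.get_image('wrist')[:,:,::-1])
E
python3 st.py 0.5762 .2551 .273 95.95
```

```text
time_s: 10.23
position: [0.6623, 0.2641, 0.4183]
tool_rot: [[-0.002, -0.995, -0.104], [-0.0, -0.104, 0.995], [-1.0, 0.002, -0.0]]
ft_force: [-0.1, 0.2, -0.3]
grip_width: 0.0853
time_s: 10.9
position: [0.6753, 0.2655, 0.403]
tool_rot: [[0.001, -0.995, -0.104], [0.0, -0.104, 0.995], [-1.0, -0.001, 0.0]]
ft_force: [-0.4, 0.0, 0.3]
grip_width: 0.085
[0.6013532422066066, 0.25804572636727524, 0.3731831604687146] [[-0.10330830624915596, 0.9516989968797939, 0.2891304432222978], [0.9946491151466341, 0.09906036035247986, 0.02932887220559744], [-0.0007291076367902643, 0.2906132556247712, -0.9568403231768732]]
t 10.95 pos [0.6754 0.2655 0.4027] head 95.97 ft [-0.5  0.2 -0.1] w 0.0856 q [ 12.1  41.2  39.9  -0.   98.8 -83.8]
units in current tool axes [ 4.32  3.33 -0.  ] turn units 0.0
units in target axes [ 4.32  3.33 -0.  ]
```

View pics/wr6.png

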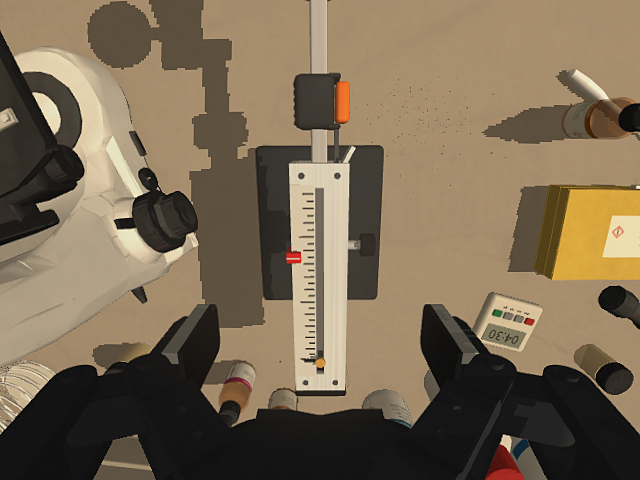

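Beautiful view of the scale.

Run:
```python
from h import *
crop('pics/wr6.png',275,170,355,270,6,'pics/w6a.png')
crop('pics/wr6.png',275,270,355,370,6,'pics/w6b.png')
crop('pics/wr6.png',280,60,370,180,5,'pics/w6g.png')
```

```text
(no output)
```

View pics/w6a.png

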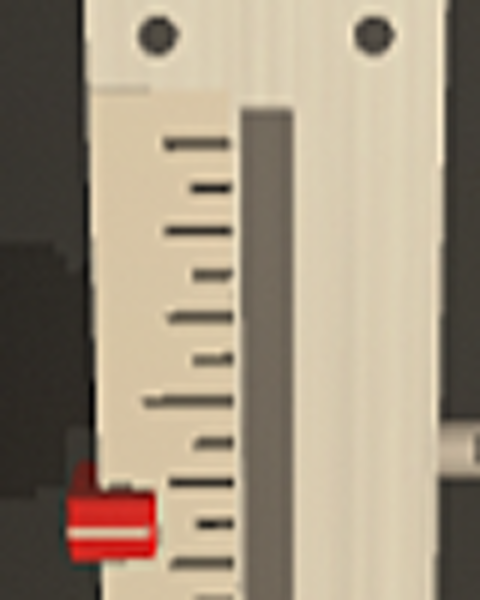

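View pics/w6b.png

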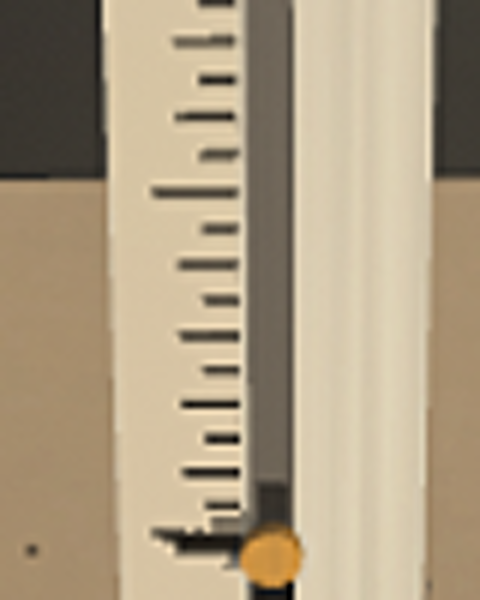

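View pics/w6g.png

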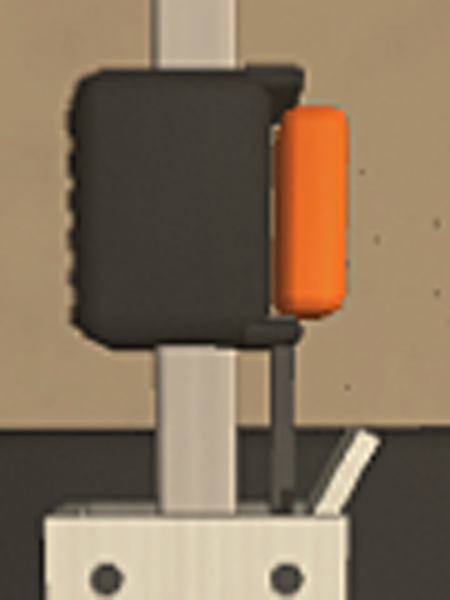

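```bash
python3 -m inch '[[-1,[0.5,0,0],0],[-1,[0.5,0,0],0],[-1,[0.5,0,0],0],[-1,[0.5,0,0],0],[-1,[0.3,0,0],0],[-1,[0,0,0],0],[-1,[0,0,0],0],[-1,[0,0,0],0]]'
python3 - <<'E'
from h import *
P=optics.camera_params('wrist');print(P['xyz'].tolist(),P['rotation'].tolist())
cv2.imwrite('pics/wr7.png',optics.get_image('wrist')[:,:,::-1])
crop('pics/wr7.png',255,200,355,310,7,'pics/w7a.png')
E
python3 st.py 0.5762 .2551 .273 95.95
```

```text
time_s: 11.62
position: [0.6759, 0.2655, 0.3343]
tool_rot: [[0.002, -0.995, -0.104], [0.0, -0.104, 0.995], [-1.0, -0.002, 0.0]]
ft_force: [-0.4, -0.6, 0.5]
grip_width: 0.0853
[0.6019183429921734, 0.25804669624095855, 0.3044670612218555] [[-0.10313659508937771, 0.951487912940905, 0.28988548477067566], [0.9946669954246006, 0.09884716743998528, 0.029441564192270384], [-0.0006410665845292044, 0.29137602683894803, -0.9566083838317441]]
t 11.6667 pos [0.6758 0.2655 0.3344] head 95.96 ft [-0.6  0.6  0.8] w 0.085 q [ 12.1  43.   47.3   0.   89.6 -83.8]
units in current tool axes [ 2.04  3.34 -0.  ] turn units 0.0
units in target axes [ 2.05  3.34 -0.  ]
```

View pics/wr7.png

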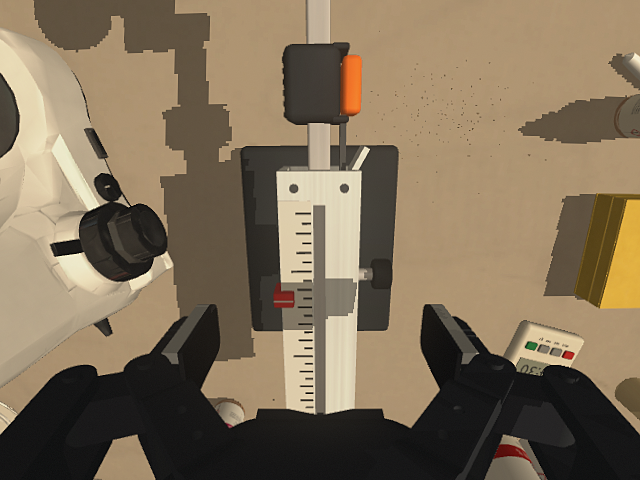

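View pics/w7a.png

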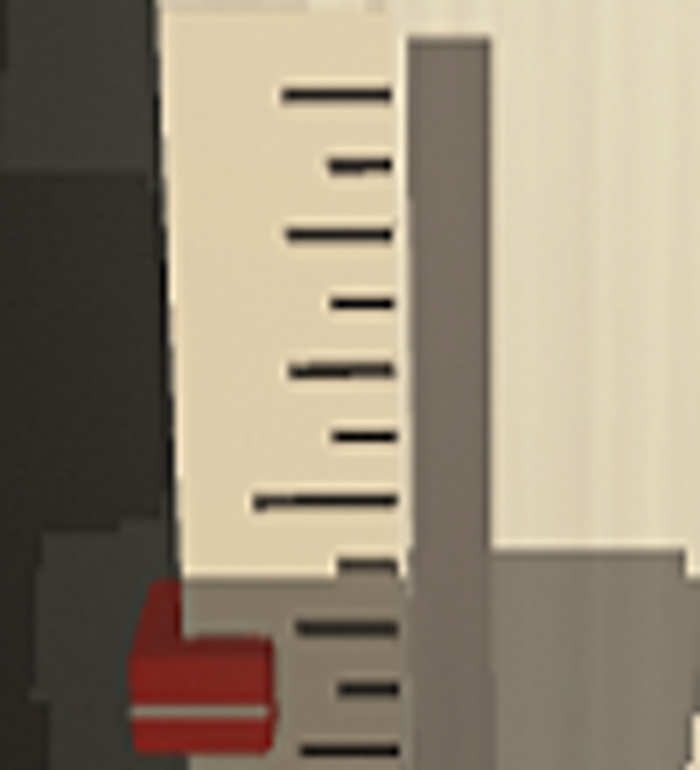

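Run:
```python
from h import *
P=dict(optics.camera_params('wrist'));P['xyz']=np.array([0.6013532422066066,0.25804572636727524,0.3731831604687146])
P['rotation']=np.array([[-0.10330830624915596,0.9516989968797939,0.2891304432222978],[0.9946491151466341,0.09906036035247986,0.02932887220559744],[-0.0007291076367902643,0.2906132556247712,-0.9568403231768732]])
a=np.radians(5.95);f=np.array([np.cos(a),np.sin(a)]);n=np.array([-f[1],f[0]])
c=lambda x,y:(280+x/5,60+y/5)
for nm,x,y,z in(('body L',80,200,.135),('body R',268,200,.135),('button out',348,200,.131),('rod',198,30,.127),('rod',198,420,.127),('near edge',190,75,.135),('far edge',190,343,.135),('mouth',190,515,.138),('sleeve L',45,520,.138),('sleeve R',348,520,.138)):
    X=atz(P,*c(x,y),z)[:2];print(nm,X.round(4),'along',(X@f).round(4),'lat',(X@n).round(4))
s=env.observe()['position'][:2];print(s@f,s@n)
```

```text
body L [0.5782 0.2402] along 0.6 lat 0.179
body R [0.5758 0.2642] along 0.6 lat 0.2031
button out [0.5742 0.2747] along 0.5996 lat 0.2137
rod [0.5552 0.253 ] along 0.5784 lat 0.1941
rod [0.604  0.2581] along 0.6275 lat 0.1941
near edge [0.562  0.2527] along 0.5852 lat 0.1931
far edge [0.5943 0.2561] along 0.6177 lat 0.1931
mouth [0.6161 0.2583] along 0.6396 lat 0.193
sleeve L [0.6187 0.2392] along 0.6402 lat 0.1738
sleeve R [0.6146 0.2792] along 0.6402 lat 0.214
0.6997173633208542 0.19404678601438055
```

```bash
python3 -m inch '[[-1,[0,0.5,0],0],[-1,[0,0.7,0],0],[-1,[0,0.8,0],0],[-1,[0,0.8,0],0],[-1,[0,0.49,0],0],[-1,[0.4,0,0],0],[-1,[0.5,0,0],0],[-1,[0,0,0],0]]'
python3 - <<'E'
from h import *
cv2.imwrite('pics/side8.png',optics.get_image('side')[:,:,::-1])
cv2.imwrite('pics/wr8.png',optics.get_image('wrist')[:,:,::-1])
crop('pics/side8.png',230,190,390,310,5,'pics/s8c.png')
E
python3 st.py 0.5777 .2557 .273 95.95
```

```text
time_s: 12.33
position: [0.5772, 0.2552, 0.3047]
tool_rot: [[-0.003, -0.995, -0.104], [-0.001, -0.104, 0.995], [-1.0, 0.003, -0.0]]
ft_force: [0.1, -0.6, -0.6]
grip_width: 0.0855
t 12.4333 pos [0.5778 0.2553 0.3068] head 95.96 ft [ 0.3 -0.3  0.6] w 0.0856 q [ 13.1  34.4  69.1  -0.   76.4 -82.8]
units in current tool axes [1.13 0.   0.02] turn units 0.0
units in target axes [1.13 0.   0.02]
```

View pics/s8c.png

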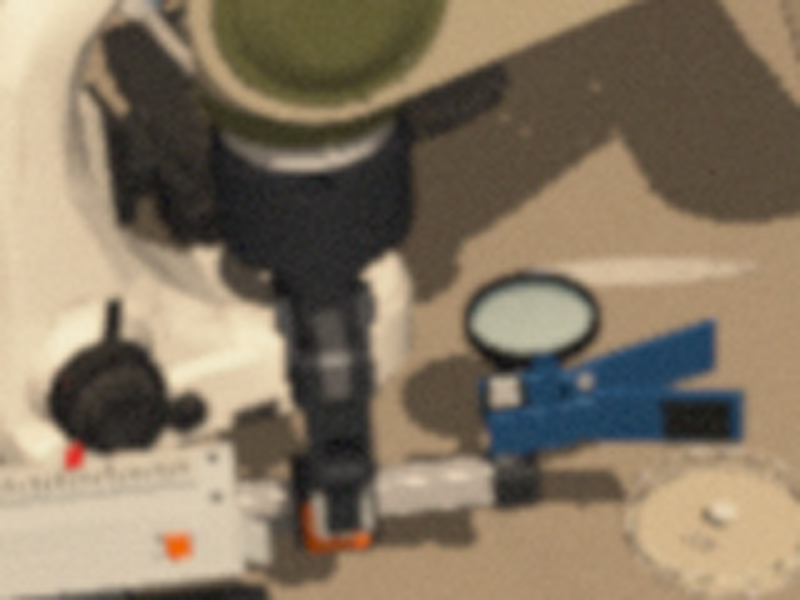

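View pics/wr8.png

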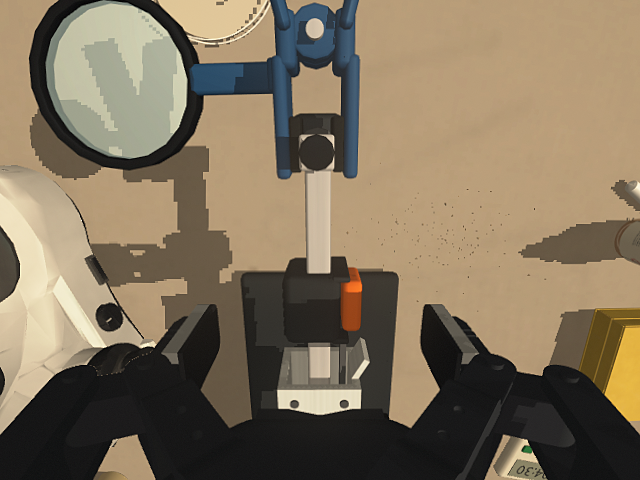

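```bash
python3 -m inch '[[-1,[0.5,0,0],0],[-1,[0.5,0,0],0],[-1,[0.13,0,0],0],[0,[0,0,0],0],[0.5,[0,0,0],0],[1,[0,0,0],0],[1,[0,0,0],0],[1,[0,0,0],0]]' 40; python3 -m inch '[[1,[0,0,0],0],[1,[0,0,0],0],[1,[0,0,0],0],[1,[0,0,0],0],[1,[0,0,0],0],[1,[0,0,0],0],[1,[0,0,0],0],[1,[0,0,0],0]]'
python3 - <<'E'
from h import *
cv2.imwrite('pics/side9.png',optics.get_image('side')[:,:,::-1])
crop('pics/side9.png',200,190,390,320,4.2,'pics/s9c.png')
cv2.imwrite('pics/wr9.png',optics.get_image('wrist')[:,:,::-1])
E
python3 st.py 0.4934 .2469 .273 95.95
```

```text
time_s: 13.1
position: [0.578, 0.2539, 0.2736]
tool_rot: [[0.002, -0.995, -0.104], [-0.005, -0.104, 0.995], [-1.0, -0.001, -0.005]]
ft_force: [-1.0, -4.9, 3.7]
grip_width: 0.0284
time_s: 13.77
position: [0.578, 0.2537, 0.2736]
tool_rot: [[0.001, -0.995, -0.104], [-0.003, -0.104, 0.995], [-1.0, -0.001, -0.003]]
ft_force: [-1.6, -13.4, 6.2]
grip_width: 0.0283
t 13.8667 pos [0.578  0.2537 0.2736] head 95.95 ft [ -0.9 -12.5   7.8] w 0.0286 q [ 13.   36.3  71.6  -0.2  72.1 -82.9]
units in current tool axes [0.02 2.83 0.07] turn units -0.0
units in target axes [0.02 2.83 0.07]
```

View pics/s9c.png

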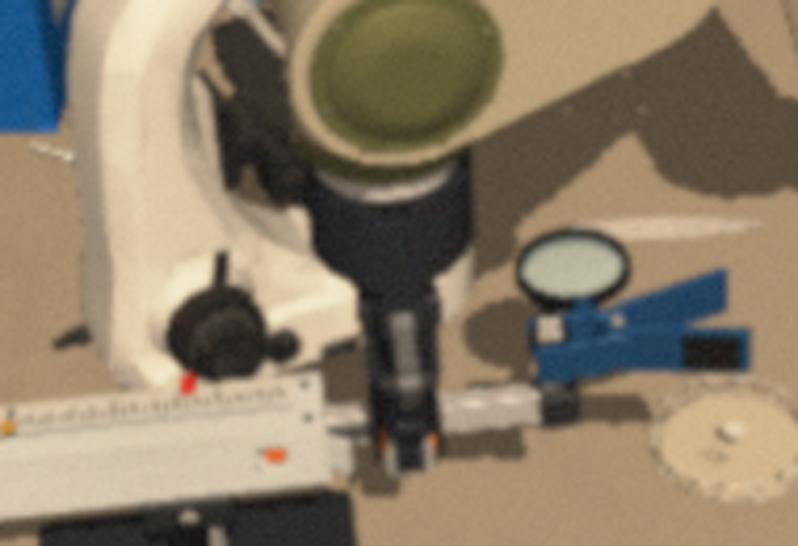

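View pics/wr9.png

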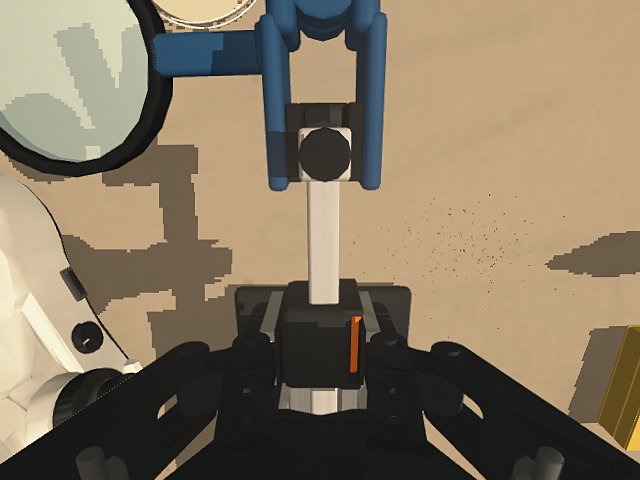

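```bash
python3 -m inch '[[1,[0,0,-0.07],0],[1,[0,0.2,0],0],[1,[0,0.3,0],0],[1,[0,0.4,0],0],[1,[0,0.4,0],0],[1,[0,0.4,0],0],[1,[0,0.4,0],0],[1,[0,0.3,0],0]]' 40; python3 -m inch '[[1,[0,0.25,0],0],[1,[0,0.18,0],0],[1,[0,0,0],0],[1,[0,0,0],0],[1,[0,0,0],0],[1,[0,0,0],0],[1,[0,0,0],0],[1,[0,0,0],0]]'
python3 - <<'E'
from h import *
cv2.imwrite('pics/side10.png',optics.get_image('side')[:,:,::-1])
cv2.imwrite('pics/top10.png',optics.get_image('top')[:,:,::-1])
crop('pics/side10.png',200,240,400,340,4,'pics/s10c.png')
crop('pics/side10.png',205,265,270,305,12,'pics/s10d.png')
crop('pics/top10.png',205,115,275,225,5.4,'pics/t10c.png')
cv2.imwrite('pics/wr10.png',optics.get_image('wrist')[:,:,::-1])
E
python3 st.py 0.4937 .2449 .273 95.95
```

```text
time_s: 14.53
position: [0.5065, 0.2453, 0.2737]
tool_rot: [[0.006, -0.995, -0.104], [-0.0, -0.104, 0.995], [-1.0, -0.006, -0.001]]
ft_force: [7.4, -4.4, 2.7]
grip_width: 0.0279
time_s: 15.2
position: [0.4945, 0.244, 0.2737]
tool_rot: [[0.006, -0.995, -0.104], [-0.0, -0.104, 0.995], [-1.0, -0.006, -0.001]]
ft_force: [6.0, -4.7, 4.5]
grip_width: 0.028
t 15.35 pos [0.4945 0.244  0.2737] head 95.99 ft [ 6.1 -4.8  4.4] w 0.0282 q [ 14.   29.3  85.5  -0.1  64.9 -82. ]
units in current tool axes [0.02 0.02 0.03] turn units 0.01
units in target axes [0.02 0.02 0.03]
```

View pics/s10c.png

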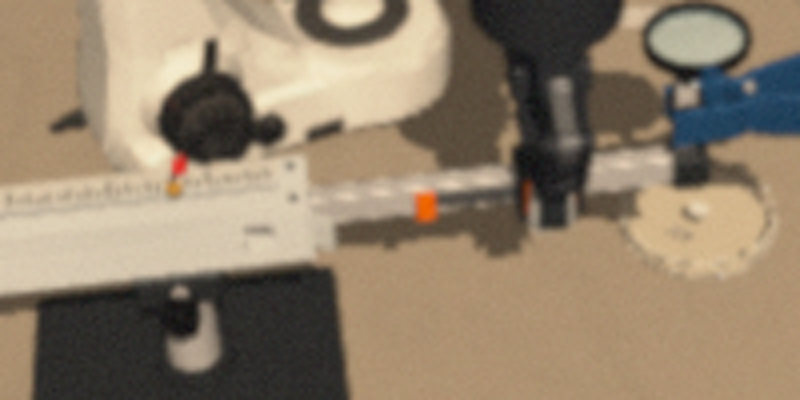

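View pics/s10d.png

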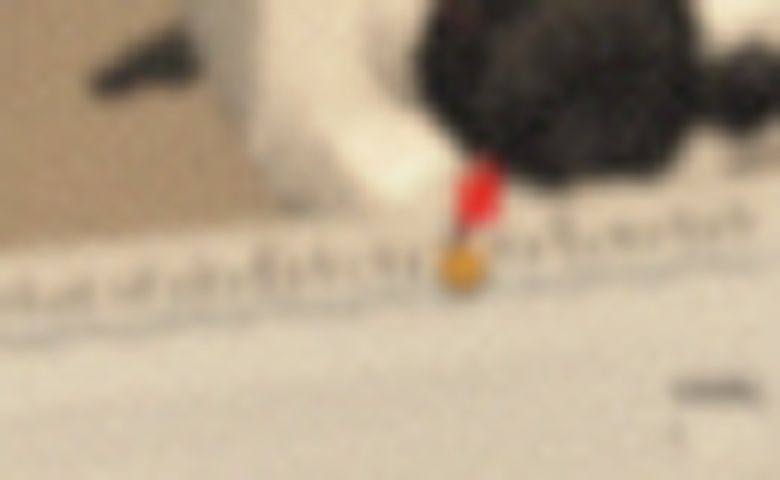

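View pics/t10c.png

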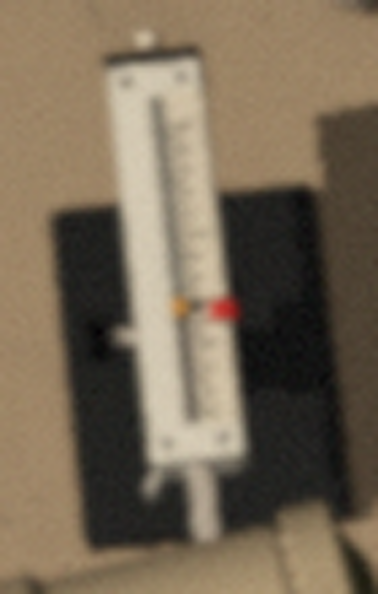

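View pics/wr10.png

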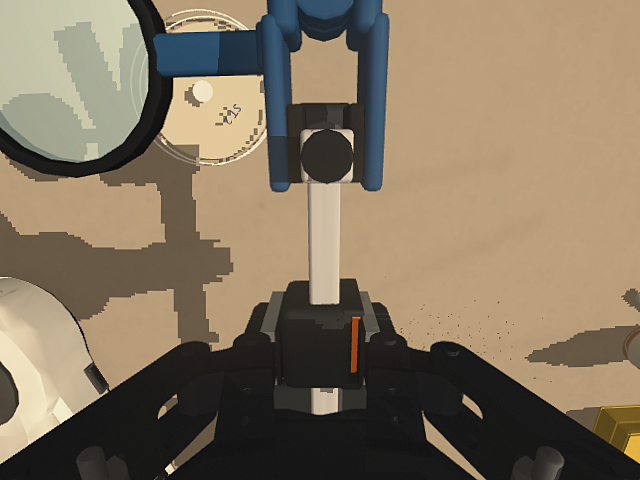

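Run:
```python
from h import *
T=optics.camera_params('top');S=optics.camera_params('side')
a=np.radians(5.95);f=np.array([np.cos(a),np.sin(a)]);n=np.array([-f[1],f[0]])
def A(P,u,v,z): X=atz(P,u,v,z)[:2];return (X@f).round(4),(X@n).round(4)
print('top pin init',A(T,210+97/4,115+92/4,.143),'pin now',A(T,205+180/5.4,115+307/5.4,.143),'cursor',A(T,205+224/5.4,115+309/5.4,.141),'curs init',A(T,210+147/4,115+229/4,.141))
print('side pin',A(S,205+462/12,265+265/12,.143),'cursor',A(S,205+478/12,265+195/12,.141),'ptr',A(S,205+460/12,265+235/12,.139),'pin init',A(S,170+105/3.3,240+170/3.3,.143),'pin init(s9)',A(S,200+9/4.2,190+427/4.2,.143))
# wrist views
W=dict(optics.camera_params('wrist'));W['xyz']=np.array([0.6013532422066066,0.25804572636727524,0.3731831604687146])
W['rotation']=np.array([[-0.10330830624915596,0.9516989968797939,0.2891304432222978],[0.9946491151466341,0.09906036035247986,0.02932887220559744],[-0.0007291076367902643,0.2906132556247712,-0.9568403231768732]])
c=lambda x,y:(275+x/6,170+y/6); b=lambda x,y:(275+x/6,270+y/6)
print('zero ptr tip',A(W,*b(155,533),.138),'tick50',A(W,*b(155,191),.138),'tick100',A(W,*c(150,402),.138))
for z in(.138,.141,.142,.145): print(z,'cursor line',A(W,*c(112,533),z))
V=dict(W);V['xyz']=np.array([0.6019183429921734,0.25804669624095855,0.3044670612218555]);V['rotation']=np.array([[-0.10313659508937771,0.951487912940905,0.28988548477067566],[0.9946669954246006,0.09884716743998528,0.029441564192270384],[-0.0006410665845292044,0.29137602683894803,-0.9566083838317441]])
c=lambda x,y:(255+x/7,200+y/7)
print('tick100',A(V,*c(255,500),.138),'tick85',A(V,*c(340,690),.138))
for z in(.138,.141,.142,.145): print(z,'cursor line',A(V,*c(200,712),z))
print('cursor near edges',A(V,*c(200,655),.141),A(V,*c(200,752),.141))
```

```text
top pin init (np.float64(0.7894), np.float64(0.1922)) pin now (np.float64(0.7064), np.float64(0.1913)) cursor (np.float64(0.704), np.float64(0.1726)) curs init (np.float64(0.7039), np.float64(0.172))
side pin (np.float64(0.707), np.float64(0.195)) cursor (np.float64(0.7044), np.float64(0.1755)) ptr (np.float64(0.7077), np.float64(0.1829)) pin init (np.float64(0.7901), np.float64(0.195)) pin init(s9) (np.float64(0.7894), np.float64(0.1956))
zero ptr tip (np.float64(0.7906), np.float64(0.1792)) tick50 (np.float64(0.7407), np.float64(0.1801)) tick100 (np.float64(0.6905), np.float64(0.1803))
0.138 cursor line (np.float64(0.7067), np.float64(0.1755))
0.141 cursor line (np.float64(0.7057), np.float64(0.1757))
0.142 cursor line (np.float64(0.7053), np.float64(0.1758))
0.145 cursor line (np.float64(0.7043), np.float64(0.176))
tick100 (np.float64(0.6904), np.float64(0.1796)) tick85 (np.float64(0.7057), np.float64(0.1856))
0.138 cursor line (np.float64(0.7075), np.float64(0.175))
0.141 cursor line (np.float64(0.7061), np.float64(0.1754))
0.142 cursor line (np.float64(0.7056), np.float64(0.1755))
0.145 cursor line (np.float64(0.7041), np.float64(0.1758))
cursor near edges (np.float64(0.7014), np.float64(0.1755)) (np.float64(0.7094), np.float64(0.1753))
```

```bash
python3 -m inch '[[1,[0,0.055,0],0],[1,[0,0,0],0],[1,[0,0,0],0],[1,[0,0,0],0],[1,[0,0,0],0],[1,[0,0,0],0],[1,[0,0,0],0],[1,[0,0,0],0]]' 40
python3 - <<'E'
from h import *
cv2.imwrite('pics/side11.png',optics.get_image('side')[:,:,::-1])
cv2.imwrite('pics/top11.png',optics.get_image('top')[:,:,::-1])
crop('pics/side11.png',205,265,270,305,12,'pics/s11d.png')
crop('pics/side11.png',310,210,430,300,6,'pics/s11c.png')
crop('pics/top11.png',205,150,275,190,11,'pics/t11c.png')
s=env.observe();a=np.radians(5.95);f=np.array([np.cos(a),np.sin(a)])
print('pull',((np.array([.578,.2537])-s['position'][:2])@f), s['ft_force'],s['grip_width'],s['time_s'])
E
```

```text
time_s: 16.02
position: [0.4928, 0.2438, 0.2737]
tool_rot: [[0.006, -0.995, -0.104], [-0.0, -0.104, 0.995], [-1.0, -0.006, -0.001]]
ft_force: [6.3, -4.7, 3.7]
grip_width: 0.0281
pull 0.08571052558159975 [ 5.61302492 -5.38854311  4.59789559] 0.028253061800818095 16.1167
```

View pics/s11d.png

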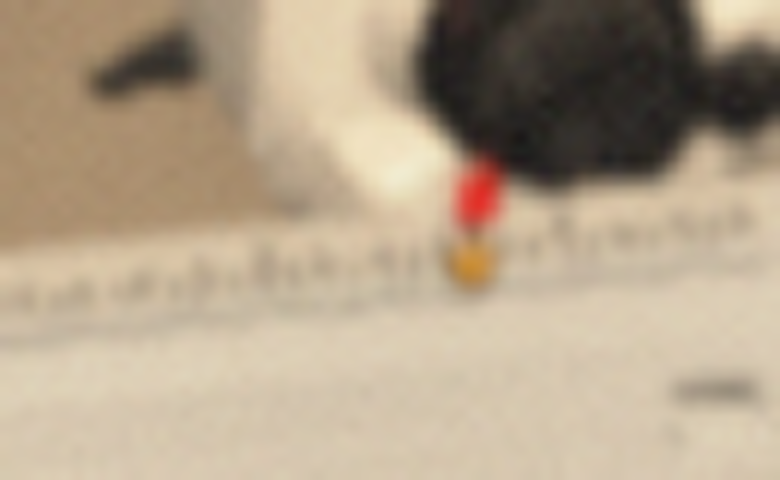

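View pics/t11c.png

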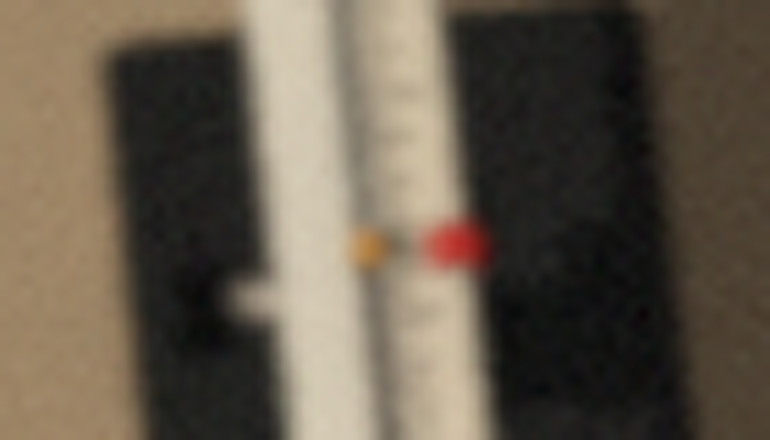

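View pics/s11c.png

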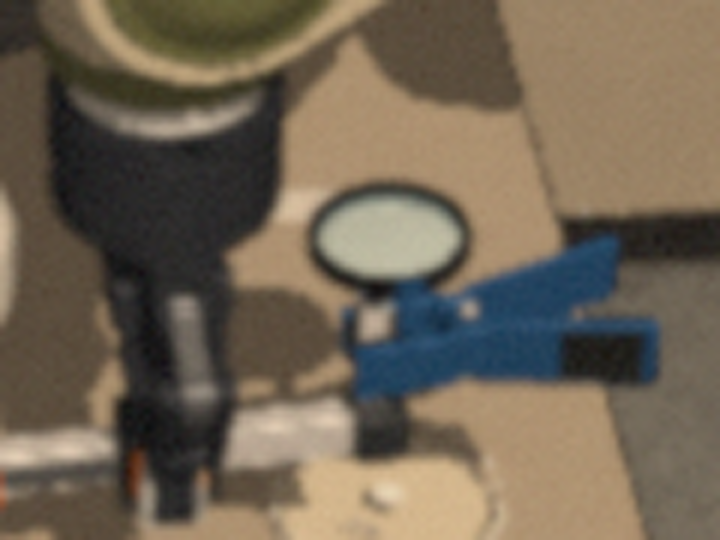

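Run:
```python
from h import *
T=optics.camera_params('top');S=optics.camera_params('side')
a=np.radians(5.95);f=np.array([np.cos(a),np.sin(a)])
A=lambda P,u,v,z:round(float(atz(P,u,v,z)[:2]@f),4)
print('top pin',A(T,205+368/11,150+248/11,.143),'cur',A(T,205+458/11,150+245/11,.141))
print('side pin',A(S,205+471/12,265+263/12,.143),'ptr',A(S,205+473/12,265+228/12,.139),'cur',A(S,205+479/12,265+195/12,.141))
# colour centroid difference pin/cursor
for n,P in(('top11',T),('side11',S)):
    im=cv2.imread(f'pics/{n}.png').astype(int);b,g,r=im[...,0],im[...,1],im[...,2]
    m=np.zeros(r.shape,bool);m[160:185,225:260]=1
    if n=='side11': m[:]=0;m[270:295,230:260]=1
    for nm,k in(('red',(r>140)&(g<90)&(b<90)),('or',(r>150)&(g>100)&(b<95)&(g<190))):
        y,x=np.nonzero(k&m)
        if len(x): print(n,nm,len(x),x.mean().round(2),y.mean().round(2),A(P,x.mean(),y.mean(),.142))
```

```text
top pin 0.7047 cur 0.7038
side pin 0.7055 ptr 0.7055 cur 0.7042
top11 red 9 246.0 172.0 0.7044
top11 or 6 239.33 172.0 0.7061
side11 red 9 244.67 280.89 0.7046
side11 or 13 243.92 285.23 0.7062
```

```bash
python3 -m inch '[[1,[0,0.02,0],0],[1,[0,0,0],0],[1,[0,0,0],0],[1,[0,0,0],0],[1,[0,0,0],0],[1,[0,0,0],0],[1,[0,0,0],0],[1,[0,0,0],0]]' 40
python3 - <<'E'
from h import *
s=env.observe();print(s['position'],s['qvel'].round(2),s['grip_width'])
print(env.close_job())
E
```

```text
time_s: 16.78
position: [0.4923, 0.2437, 0.2737]
tool_rot: [[0.006, -0.995, -0.104], [-0.0, -0.104, 0.995], [-1.0, -0.006, -0.001]]
ft_force: [5.3, -4.0, 3.6]
grip_width: 0.0277
[0.49225366 0.24370493 0.27368635] [-0.02  0.01 -0.02  0.09 -0.02  0.04] 0.027726908095993468
the job is handed in; nothing more can be done
None
```

I clipped the lens onto the post and let go of it. I then gripped the boom with the button pressed in, drew it out about 86 mm to the red cursor, and handed the job in at about 17 s while still holding the grip. The job returned no verdict.

**Clip on the post:** In the pictures it is shut on the post with the lens on the dish side. Its bite is within about 5 mm of the post's middle (two camera estimates differed by a few mm). It is tilted about 3° nose-down, against the 8.6° limit.

**Pull on the boom:** The grip did not slip: the post stayed at the same place in the wrist picture. The commanded force was 40 N, the measured finger gap is 28 mm, and the wrist force along the boom is steady at 5–6 N.

**Lens over the dish:** The lens centre is about 10 mm from the dish's centre by calculation. I did not touch the dish, forceps or bottle.

**Where the checks disagreed:** Two wrist-camera views put the cursor at 84.8 to 86.3 mm on the scale. The side and top views suggested about 87 mm. I stopped at about 86.2 mm, within roughly 1.5 mm of every reading (the limit is 4 mm). I took no new picture after the last 0.6 mm nudge.

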